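# Gather the beads in the pouring corner of the sorting tray

## Robot

A 6-joint arm with a two-finger parallel gripper is mounted at the origin on the work surface; the furniture and walls round the work are solid. World frame = base frame: x ahead of the robot, y to its left, z up, the work surface at z = 0. Lengths are in mm, angles in degrees, forces in N, time in s.
With the tool pointing down it reaches from about 300 to 950 mm from the base axis. Payload 3.1 kg.
Tool frame: the origin (TCP) lies at the very end of the fingers, on their centre line; the grasp point (between the pads) lies 19 mm behind it (env.hold_point_z is the distance from the TCP to the grasp point, in mm); z points along the fingers, y is the direction in which the jaws open and shut (so a half turn about z gives the same grasp; the last joint's range is limited). The gripper opens to 85 mm and grips with 20 to 120 N. Pads are 22 mm wide; open, the fingers measure 114 mm over their backs; the gripper's body (76 mm by 85 mm) begins 54 mm behind the grasp point. The pads swing forward as they close: fully open they stand 13 mm farther back than shut.
Start: joints at [61.266, 17.653, 93.61, -0, 68.738, -3.994], TCP at [261.592, 567.628, 231.272] pointing down, gripper open.
Joint ranges: [-175.34, 175.34], [-45.06, 112.39], [2.9, 150.54], [-68.45, 248.45], [3.09, 151.38], [-168.51, 168.51]. Speed limits (degrees/s): [159.86, 159.86, 180, 180, 180, 180].

## Interface

Orientations are given as [roll, pitch, yaw] about the fixed x, y, z axes, in that order (R = Rz(yaw) Ry(pitch) Rx(roll)).
In Python, from station import env gives the robot as it stands.
- The arm moves only by the tool servo_tool, never from a script. Its argument "increments" is a list of rows, each a list of 3 entries, a list of its own where there are three numbers: the shift along the world's x, y, z in mm, then the turn about the world's z in degrees, then the closure in counts, from 0 (fully open) to 255 (shut). In form: [[[dx, dy, dz], turn, jaw], ...]. A call has 1 to 10 rows; each row shifts and turns the commanded pose from where the row before left it; what a row does not reach is not made up. A row lasts 1/12 s, in which the tool goes at most 41.7 mm and 7.16 degrees, less where a joint would pass 70% of its speed; a pose out of reach is approached as far as the arm can. A call is refused whole if a number of a shift passes 41.7 or a number of a turn 7.16, either way. A call with a gripper value outside its range is refused whole. The fingers move at their own pace and stop on an object; "newtons" is the grip in N (left out, the last holds). Time passes only in rows, so rows that do not move let the fingers close. It gives the time, the measured TCP pose, the force and the opening at its end, in the units of the state.
- env.sense(): the state, without advancing time (a new reading comes with each control period).
- env.capture(name): name is "scene" or "top" or "wrist"; returns (picture, depth): 400x640x3 uint8, red, green, blue; 400x640 float32, mm along the optical axis (not along the pixel's ray), 0 where there is no reading.
- env.camera_model(name): a dict with "fx", "fy", "cx", "cy" (pixels), "distortion" ([k1, k2, p1, p2, k3] as OpenCV has them; the pictures are not rectified), "R" (3x3) and "t" (3): a world point X has camera coordinates R X + t; the wrist camera has in their place "hand_eye" (4x4, takes a point from camera to tool coordinates, whose origin is the TCP and whose axes are the flange's). Camera axes: x right, y down, z forward; pixel columns grow to the right and rows downward; lengths in mm; the calibration is good to about 2 mm. A picture is of the moment at which its call begins: read the wrist's pose just before it. camera_model takes no time and is no camera call.
- env.job_done(): hands the job in, once; it reports no verdict.
The state is a dict: "time_s": time; "joints": joint angles; "qd": joint speeds; "effort": joint torques, N m; "position": TCP position; "orientation": TCP orientation; "ft_force": force on the tool from outside, world axes, zero at the start; "torque": the same for the moment, N m; "finger_gap": finger opening in mm.
Only numpy, scipy, OpenCV 4.12 (cv2) and the standard library are available. Lean on these libraries where they do the work, as an engineer would, in place of code of your own. Each camera call takes 0.05 s, during which the arm holds its last target.

## Task

Use the scoop to take all three clay beads out of the long, narrow drying tray in one go, tip them into the wider sorting tray with the two beads already there, and lay the scoop flat on the table again. Then pick up the sorting tray by its upright tab and tilt it until all five beads have run together into the cut-off pouring corner; finish while still holding it clearly tilted like that in the air, its lowest corner about 10 cm above the table, so that I can bag them. Leave the other things on the table where they are.

Things in the scene. Friction and masses are not known exactly. Their poses are not given: they have to be found in the camera images.
- drying_tray: Long narrow cream tray, fixed to the table. Outside 196 (x) x 80 (y) mm, inside 190 x 74 mm; floor 3 mm thick, walls 3 mm thick, 20 mm high overall. Origin: centre of its underside, on the table. x runs along its length, away from the robot within about 0.3 rad; three beads lie in its far (+x) two thirds. Smooth floor.
- sorting_tray: Wider off-white loose tray, about 0.26 kg. Outside 160 (x) x 120 (y) mm, inside 154 x 114 mm; floor and walls 3 mm thick, walls 26 mm high overall. Origin: centre of its underside; x points away from the robot within 0.25 rad. Two beads lie in its +x half. The floor is smooth: beads begin to slide at 10 to 16 degrees of tilt.
- tray_tab (a point): Grip point of the sorting tray's upright tab, in the middle of its +y (left) wall: a plate 44 mm wide (along x), 8 mm thick (along y), its top 62 mm above the tray's underside. This point is 44 mm above the underside at tray x = 0, y = +59 mm; axes as the tray's.
- tray_corner (a point): Pouring corner of the sorting tray: its -x, -y corner (near the robot, right) is cut off at 45 degrees by a wall 48 mm long, as high as the others, with a small turned-out lip. The point is the middle of that wall's inner face, 10.5 mm above the underside, at tray x = -61, y = -41 mm; axes as the tray's.
- scoop_pan (a point): Centre of the underside of the scoop's pan. Bright metal scoop, pale wooden handle, about 0.09 kg, lying flat on its pan: 68 (x) x 66 (y) mm, smooth floor 2 mm thick, 0.8 mm at the open front edge (+x); back wall 18 mm high, sides sloping to nothing 12 mm behind the front edge. At the start x points to the left (+y) within 0.3 rad; z up.
- scoop_handle (a point): Grip point on the scoop's handle, 96 mm behind and 38 mm above the centre of the pan's underside; axes as the pan's. The handle is a straight bar, 14 mm wide (along y) and 13 mm high, that climbs backward from the pan's back wall at 19 degrees and ends 141 mm behind the pan's centre, 53 mm up.
- scoop_lip (a point): Middle of the scoop's front edge, on its underside, 34 mm ahead of the pan's centre; axes as the pan's.
- bead_1_center (a point): Centre of a reddish-reddish-brown fired-clay bead, a rounded barrel 20 mm across and 15 mm high with flat ends 11 mm across, 10 g; it starts in the drying tray, standing on a flat end.
- bead_2_center (a point): Centre of a reddish-reddish-brown fired-clay bead, a rounded barrel 20 mm across and 15 mm high with flat ends 11 mm across, 10 g; it starts in the drying tray, standing on a flat end.
- bead_3_center (a point): Centre of a reddish-reddish-brown fired-clay bead, a rounded barrel 20 mm across and 15 mm high with flat ends 11 mm across, 10 g; it starts in the drying tray, standing on a flat end.
- bead_4_center (a point): Centre of a reddish-reddish-brown fired-clay bead, a rounded barrel 20 mm across and 15 mm high with flat ends 11 mm across, 10 g; it starts in the sorting tray, standing on a flat end.
- bead_5_center (a point): Centre of a reddish-reddish-brown fired-clay bead, a rounded barrel 20 mm across and 15 mm high with flat ends 11 mm across, 10 g; it starts in the sorting tray, standing on a flat end.
- case_yellow: Bystander, not to be moved: closed yellow case 68 x 120 x 40 mm, near the robot, in the middle. Origin: centre of the underside.
- glue_a: Bystander, not to be moved: white screw-capped bottle 42 mm across, 75 mm high, behind the work. Origin: centre of the underside.
- brush_0: Bystander, not to be moved: flat dusting brush, 28 x 181 (along its y) x 15 mm, lying at the back on the left. Origin: centre of the underside.
- loupe: Bystander, not to be moved: black eye loupe 32 mm across, 27 mm high, near the robot on the left. Origin: centre of the underside.
- dish_white: Bystander, not to be moved: small white round dish 68 mm across, 14 mm high, near the robot on the left. Origin: centre of the underside.
- sherd_loose: Bystander, not to be moved: small orange-brown sherd 49 x 41 x 18 mm, behind the scoop. Origin: centre of the underside.

How it is judged (in metres and radians):
On the way, in this order (a step that is already met when the one before it is completed fails the run):
1. the three beads of the drying tray lie in the scoop's pan, and the scoop is lifted clear of the tray (pan at least 50 mm above the table) (x of bead_1_center in the frame of scoop_pan between -0.034 and 0.04 m and y of bead_1_center in the frame of scoop_pan between -0.033 and 0.033 m and z of bead_1_center in the frame of scoop_pan between 0 and 0.035 m and x of bead_2_center in the frame of scoop_pan between -0.034 and 0.04 m and y of bead_2_center in the frame of scoop_pan between -0.033 and 0.033 m and z of bead_2_center in the frame of scoop_pan between 0 and 0.035 m and x of bead_3_center in the frame of scoop_pan between -0.034 and 0.04 m and y of bead_3_center in the frame of scoop_pan between -0.033 and 0.033 m and z of bead_3_center in the frame of scoop_pan between 0 and 0.035 m and height (world z) of scoop_pan above 0.05 m), for 0.2 s.
2. all five beads are inside the sorting tray, which stands level on the table (x of bead_1_center in the frame of sorting_tray between -0.078 and 0.078 m and y of bead_1_center in the frame of sorting_tray between -0.058 and 0.058 m and z of bead_1_center in the frame of sorting_tray between 0 and 0.045 m and x of bead_2_center in the frame of sorting_tray between -0.078 and 0.078 m and y of bead_2_center in the frame of sorting_tray between -0.058 and 0.058 m and z of bead_2_center in the frame of sorting_tray between 0 and 0.045 m and x of bead_3_center in the frame of sorting_tray between -0.078 and 0.078 m and y of bead_3_center in the frame of sorting_tray between -0.058 and 0.058 m and z of bead_3_center in the frame of sorting_tray between 0 and 0.045 m and x of bead_4_center in the frame of sorting_tray between -0.078 and 0.078 m and y of bead_4_center in the frame of sorting_tray between -0.058 and 0.058 m and z of bead_4_center in the frame of sorting_tray between 0 and 0.045 m and x of bead_5_center in the frame of sorting_tray between -0.078 and 0.078 m and y of bead_5_center in the frame of sorting_tray between -0.058 and 0.058 m and z of bead_5_center in the frame of sorting_tray between 0 and 0.045 m and height (world z) of sorting_tray below 0.01 m and angle between sorting_tray's own z axis and vertical below 0.1 rad), for 0.2 s.
3. the scoop lies flat on the table, let go (height (world z) of scoop_pan below 0.002 m and angle between scoop_pan's own z axis and vertical below 0.1 rad and distance between the grasp point and scoop_handle above 0.06 m), for 0.2 s.
At the end, for the whole second after the job is handed in: The sorting tray is held by the gripper with its pouring corner at least 60 mm above the table and its floor tilted 15 to 57 degrees; the centres of all five beads are within 65 mm of the middle of the cut-off corner's wall; the scoop lies flat on the table (not on or in a tray) (distance between each of bead_1_center, bead_2_center, bead_3_center, bead_4_center, bead_5_center and tray_corner below 0.065 m and height (world z) of tray_corner above 0.06 m and angle between sorting_tray's own z axis and vertical between 0.26 and 1 rad and contact force between the fingers and sorting_tray above 1 N and height (world z) of scoop_pan below 0.002 m and angle between scoop_pan's own z axis and vertical below 0.1 rad); the arm keeps its last pose, push and grip.
It fails at once if one of the bystanders (yellow case, white bottle, brush, loupe, white dish, small sherd) is shifted by more than 20 mm (distance of any of case_yellow, glue_a, brush_0, loupe, dish_white, sherd_loose from where it was at the start of the episode above 0.02 m).
It also fails if it takes over 72 s, if anything falls off the work surface, if the arm or the gripper's body presses on something with over 40 N, if the wrist force passes 120 N, or if a joint passes its speed limit or range.

## Working session

There is one attempt and no reset: what is moved stays moved. The work goes in short steps, Python scripts to look and compute and a tool call to move; the robot and the scene stay as the last step left them, time stands still between calls to the robot, and variables do not carry over. Pictures are saved under pics/ and viewed, and the job is handed in when it is done.

Besides the shell and the picture viewer there is one more tool, called after ">>>" as name(argument=value, ...), one argument or row to a line, values as JSON. servo_tool: Moves the arm, as the interface text tells. Its arguments: {"type":"object","properties":{"increments":{"type":"array"},"newtons":{"type":"number"}},"required":["increments"]}

```bash
ls -la; mkdir -p pics
cat > h.py <<'E'
import numpy as np, cv2
from station import env
def ray(cm,uv):
    K=np.array([[cm['fx'],0,cm['cx']],[0,cm['fy'],cm['cy']],[0,0,1]],float)
    p=cv2.undistortPoints(np.array(uv,float).reshape(-1,1,2),K,np.array(cm['distortion'],float)).reshape(-1,2)
    return np.c_[p,np.ones(len(p))]
def plane(name,uv,z):
    cm=env.camera_model(name);d=ray(cm,uv);R=np.array(cm['R']);t=np.array(cm['t'])
    o=-R.T@t;w=d@R
    return o+w*((z-o[2])/w[:,2])[:,None]
def depthpt(name,uv,dep):
    cm=env.camera_model(name);d=ray(cm,uv);R=np.array(cm['R']);t=np.array(cm['t'])
    z=np.array([dep[int(round(v)),int(round(u))] for u,v in np.reshape(uv,(-1,2))])
    return (d*z[:,None]-t)@R
E
python3 - <<'E'
from h import *
print(env.sense()); print(dir(env))
for n in ['scene','top','wrist']:
    im,d=env.capture(n); cv2.imwrite(f'pics/{n}0.png',im[:,:,::-1]); np.save(f'{n}0.npy',d)
    print(n,env.camera_model(n))
E
```

```text
total 12
drwxr-xr-x  3 agent agent 4096 Dec  7 04:18 .
drwxr-xr-x 23 root  root  4096 Dec  7 04:18 ..
drwxr-xr-x  2 agent agent 4096 Dec  7 04:18 pics
{'time_s': 0.0, 'joints': array([ 6.12662097e+01,  1.77064266e+01,  9.36892706e+01,  6.17118454e-04,
        6.87356487e+01, -3.99332066e+00]), 'qd': array([-0.00331427,  0.10943658,  0.0128981 , -0.00650812, -0.10193566,
       -0.03059338]), 'effort': array([-8.12018807e-04, -4.15260959e+01, -2.76657021e+01, -4.67797986e-05,
        1.05240959e-02,  3.93955615e-07]), 'position': array([261.19678705, 566.91044438, 230.02824298]), 'orientation': array([-1.79869013e+02, -9.72013846e-03,  1.55259295e+02]), 'ft_force': array([-0.11374892, -0.04450567, -0.13729343]), 'torque': array([-0.0043112 , -0.03009784,  0.04672361]), 'finger_gap': 84.99258603334299}
['MotionError', '__class__', '__delattr__', '__dict__', '__dir__', '__doc__', '__eq__', '__format__', '__ge__', '__getattribute__', '__getstate__', '__gt__', '__hash__', '__init__', '__init_subclass__', '__le__', '__lt__', '__module__', '__ne__', '__new__', '__reduce__', '__reduce_ex__',
[... 802 characters left out ...]
 [-0.98525327, -0.02919768, -0.16859268],
       [ 0.16877165, -0.00375965, -0.98564801]]), 't': array([ -28.90541111,  587.10054701, 1199.33670994])}
wrist {'fx': 320.4227703452997, 'fy': 320.4227703452997, 'cx': 319.7780842028464, 'cy': 198.29899064718734, 'distortion': array([-0.06443536,  0.        ,  0.        ,  0.        ,  0.        ]), 'hand_eye': array([[-5.33502576e-04, -9.61206544e-01, -2.75829104e-01,
         7.05138272e+01],
       [ 9.99999855e-01, -4.91435338e-04, -2.21628663e-04,
        -4.36670974e-01],
       [ 7.74787521e-05, -2.75829182e-01,  9.61206667e-01,
        -1.41621739e+02],
       [ 0.00000000e+00,  0.00000000e+00,  0.00000000e+00,
         1.00000000e+00]])}
```

View pics/scene0.png

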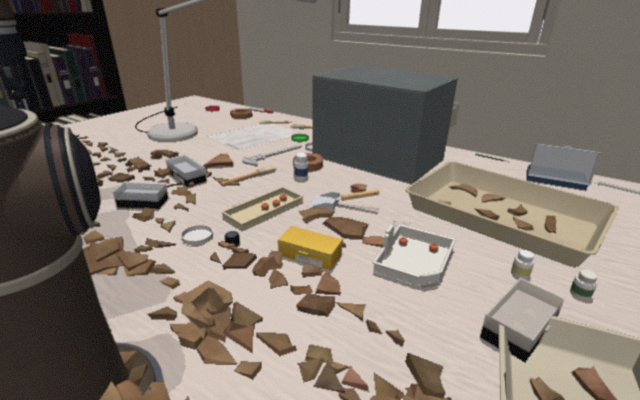

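View pics/top0.png

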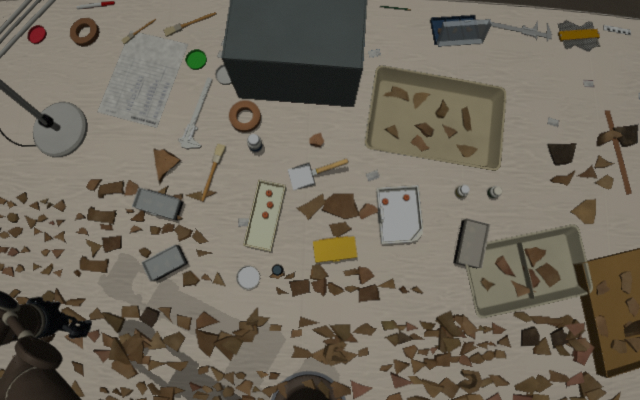

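View pics/wrist0.png

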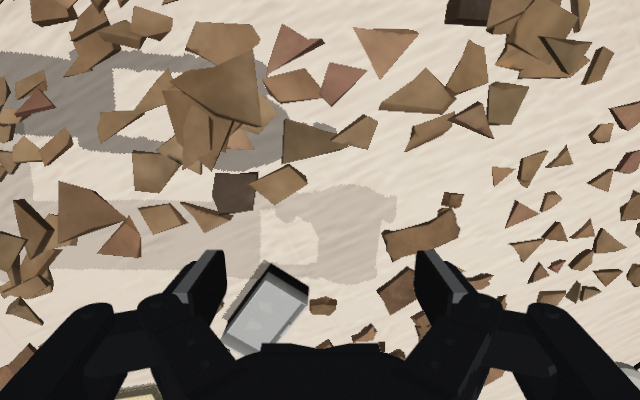

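Run:
```python
from h import *
im=cv2.imread('pics/top0.png')
c=im[90:270,220:450]; cv2.imwrite('pics/topc.png',cv2.resize(c,None,fx=3.4,fy=3.3,interpolation=cv2.INTER_CUBIC))
d=np.load('top0.npy')
pts=dict(dtfar=(265,182),dtnear=(262,250),b1=(269,193),b2=(270,205),b3=(265,215),pan=(302,177),hend=(347,162),st=(399,215),b4=(386,201),b5=(406,197),boxtop=(295,80),boxbot=(295,102),creamwall=(440,160),case=(335,245),tab=(380,215))
for k,v in pts.items(): print(k,depthpt('top',[v],d).round(0),plane('top',[v],10).round(0))
```

```text
dtfar [[646. 147.  12.]] [[647. 147.  10.]]
dtnear [[446. 148.  -0.]] [[446. 147.  10.]]
b1 [[612. 133.  18.]] [[614. 134.  10.]]
b2 [[577. 129.  17.]] [[578. 129.  10.]]
b3 [[547. 141.  19.]] [[548. 143.  10.]]
pan [[667.  39.  -1.]] [[665.  38.  10.]]
hend [[703. -91.  54.]] [[715. -94.  10.]]
st [[ 561. -252.    0.]] [[ 560. -250.   10.]]
b4 [[ 599. -210.   18.]] [[ 600. -212.   10.]]
b5 [[ 613. -270.   16.]] [[ 614. -271.   10.]]
boxtop [[899.  61. 170.]] [[974.  71.  10.]]
boxbot [[901.  68.  10.]] [[901.  68.  10.]]
creamwall [[ 718. -363.   57.]] [[ 731. -376.   10.]]
case [[465. -63.  39.]] [[467. -64.  10.]]
tab [[ 552. -188.   50.]] [[ 558. -194.   10.]]
```

View pics/topc.png

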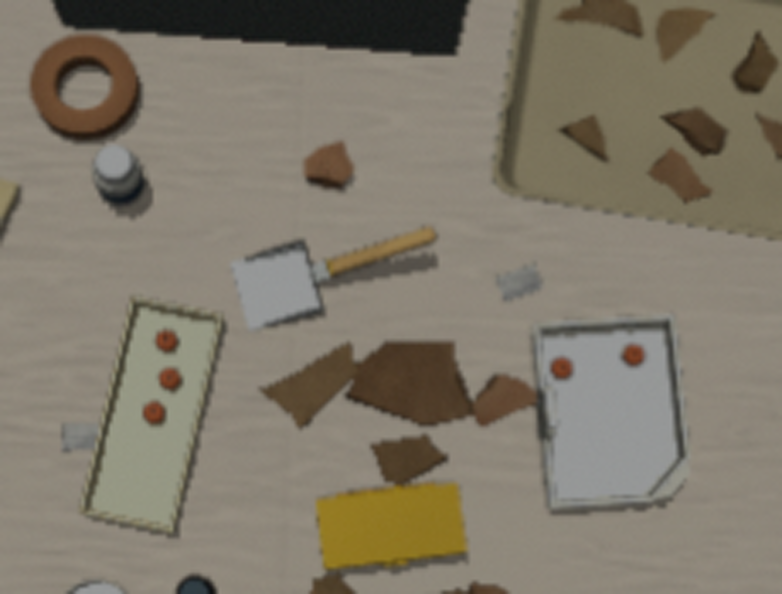

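Run:
```python
from h import *
f=lambda L:[(u/3.4+220,v/3.3+90) for u,v in L]
pan=plane('top',f([(232,262),(303,240),(325,308),(252,328)]),[1,18,18,1][0]);print('pan',pan.round(0))
print('hend',plane('top',f([(433,236)]),53),plane('top',f([(330,268)]),20))
dt=plane('top',f([(133,300),(223,320),(85,515),(175,533)]),20);print('dt',dt.round(0),dt.mean(0))
v=dt[0]+dt[1]-dt[2]-dt[3];print(np.degrees(np.arctan2(v[1],v[0])),np.linalg.norm(v)/2)
st=plane('top',f([(537,327),(670,320),(551,508)]),26);print('st',st.round(0))
```

```text
pan [[689.  81.   1.]
 [712.  19.   1.]
 [649.  -2.   1.]
 [629.  61.   1.]]
hend [[705.03204505 -92.51718554  53.        ]] [[681.53753004  -5.82948801  20.        ]]
dt [[647. 164.  20.]
 [631.  85.  20.]
 [455. 195.  20.]
 [442. 118.  20.]] [543.86908441 140.3656865   20.        ]
-9.518702263976499 193.5883284504323
st [[ 632. -185.   26.]
 [ 642. -301.   26.]
 [ 472. -198.   26.]]
```

>>> servo_tool(
  increments=[
    [[20,-30,3],-7,0],
    [[20,-36,3],-7,0],
    [[20,-36,3],-7,0],
    [[20,-36,3],-7,0],
    [[20,-36,3],-7,0],
    [[20,-36,3],-7,0],
    [[20,-36,3],-7,0],
    [[20,-36,3],0,0],
    [[20,-36,3],0,0],
    [[20,-36,3],0,0],
  ],
)

```text
time_s: 0.98
position: [461.9, 211.7, 261.3]
orientation: [180.0, -0.0, 106.3]
ft_force: [0.7, 0.7, -0.8]
finger_gap: 85.5
```

>>> servo_tool(
  increments=[
    [[25,-28,-3],0,0],
    [[25,-28,-3],0,0],
    [[25,-28,-3],0,0],
    [[25,-28,-3],0,0],
    [[25,-28,-3],0,0],
    [[25,-28,-3],0,0],
    [[25,-28,-3],0,0],
    [[25,-28,-3],0,0],
    [[20,-20,-3],0,0],
    [[10,-20,-3],0,0],
  ],
)

```text
time_s: 1.82
position: [693.5, -52.3, 230.4]
orientation: [180.0, 0.0, 106.2]
ft_force: [-0.2, -0.2, -0.6]
finger_gap: 85.2
```

```bash
cat >> h.py <<'E'
from scipy.spatial.transform import Rotation as Ro
def wpose():
    s=env.sense(); T=np.eye(4); T[:3,:3]=Ro.from_euler('xyz',s['orientation'],degrees=True).as_matrix(); T[:3,3]=s['position']
    return T
def wshot(name):
    T=wpose(); im,d=env.capture('wrist'); cv2.imwrite(f'pics/{name}.png',im[:,:,::-1]); np.savez(f'{name}.npz',im=im,d=d,T=T)
    return im,d,T
def wplane(T,uv,z):
    cm=env.camera_model('wrist');M=T@np.array(cm['hand_eye']);w=ray(cm,uv)@M[:3,:3].T;o=M[:3,3]
    return o+w*((z-o[2])/w[:,2])[:,None]
def wdepth(T,uv,dep):
    cm=env.camera_model('wrist');M=T@np.array(cm['hand_eye']);r=ray(cm,uv)
    z=np.array([dep[int(round(v)),int(round(u))] for u,v in np.reshape(uv,(-1,2))])
    return (r*z[:,None])@M[:3,:3].T+M[:3,3]
E
python3 - <<'E'
from h import *
wshot('w1'); print(env.sense()['position'])
E
```

```text
[693.94105208 -56.49293493 229.47247972]
```

View pics/w1.png

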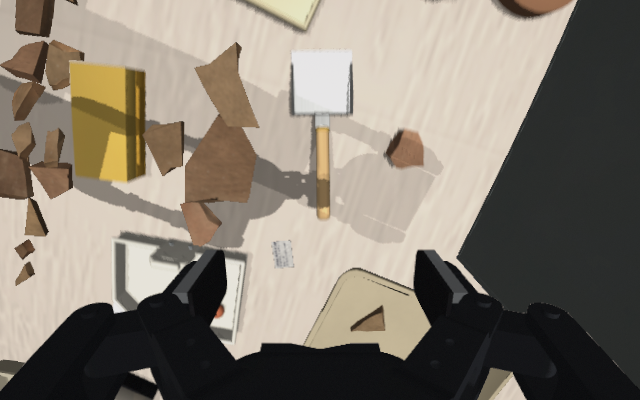

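Run:
```python
from h import *
z=np.load('w1.npz');T=z['T'];d=z['d'];im=z['im']
print(T[:3,3],np.degrees(np.arctan2(T[1,0],T[0,0])))
for uv,h in [((294,52),1),((351,51),1),((294,112),1),((350,112),1)]: print(uv,wplane(T,[uv],h).round(1))
# handle mask
hsv=cv2.cvtColor(im,cv2.COLOR_RGB2HSV)
m=(hsv[...,1]>90)&(hsv[...,2]>110); m[:128]=0;m[216:]=0;m[:,:305]=0;m[:,345:]=0
rows=np.arange(130,214,6)
C=[((np.nonzero(m[r])[0].min()+np.nonzero(m[r])[0].max())/2,r) for r in rows]
P=wdepth(T,C,d);print(np.c_[C,P].round(1))
u,s,vt=np.linalg.svd(P-P.mean(0));print(vt[0],np.degrees(np.arctan2(-vt[0][1],-vt[0][0])))
# top view
t=cv2.cvtColor(cv2.imread('pics/top0.png'),cv2.COLOR_BGR2HSV)
mm=(t[...,1]>110)&(t[...,2]>120);mm[:150]=0;mm[185:]=0;mm[:,:310]=0;mm[:,360:]=0
ys,xs=np.nonzero(mm);print(len(xs),xs.min(),xs.max(),ys.min(),ys.max())
hend=[(xs.max(),ys[xs==xs.max()].mean())]
print('end top@56',plane('top',hend,56),'wrist end',wplane(T,[(323,218)],56))
# triangulate handle end
cm=env.camera_model('top');R=np.array(cm['R']);o1=-R.T@np.array(cm['t']);d1=(ray(cm,hend)@R)[0]
cw=env.camera_model('wrist');M=T@np.array(cw['hand_eye']);o2=M[:3,3];d2=(ray(cw,[(323,217)])@M[:3,:3].T)[0]
A=np.c_[d1,-d2];k=np.linalg.lstsq(A,o2-o1,rcond=None)[0];print(o1+k[0]*d1,o2+k[1]*d2)
```

```text
[693.46174194 -52.33325187 230.35876434] 106.1942682352894
(294, 52) [[630.7  62.4   1. ]]
(351, 51) [[689.4  80.5   1. ]]
(294, 112) [[647.2   1.3   1. ]]
(350, 112) [[707.6  18.8   1. ]]
[[322.  130.  682.3  -7.3  29.4]
 [322.  136.  684.  -13.2  30.9]
 [322.  142.  685.6 -19.   32.9]
 [322.5 148.  687.8 -24.7  35.1]
 [322.5 154.  689.5 -30.5  36.9]
 [322.5 160.  691.2 -36.4  38.3]
 [322.5 166.  692.8 -41.9  41.7]
 [322.5 172.  694.6 -48.   41.8]
 [322.5 178.  696.2 -53.6  44.5]
 [322.  184.  697.3 -59.3  47.3]
 [323.  190.  699.9 -64.7  49.2]
 [323.  196.  701.6 -70.4  51.1]
 [323.5 202.  703.7 -75.9  53.4]
 [323.  208.  704.9 -81.9  54.7]]
[ 0.27705664 -0.90706498  0.31697436] 106.98492408704631
95 316 347 160 171
end top@56 [[705.73089519 -91.26641175  56.        ]] wrist end [[707.84878917 -92.03139448  56.        ]]
[706.82551389 -91.54606532  51.92173341] [707.94453427 -92.21756997  52.26812796]
```

>>> servo_tool(
  increments=[
    [[0,0,-30],0.6,0],
    [[4,-4,-35],0,0],
    [[0,0,-35],0,0],
    [[0,0,-25],0,0],
    [[0,0,0],0,0],
    [[0,0,0],0,0],
  ],
)

```text
time_s: 2.37
position: [693.5, -54.0, 103.8]
orientation: [-179.7, -0.1, 106.9]
ft_force: [0.5, -0.2, -0.5]
finger_gap: 85.5
```

Run:
```python
from h import *
s=env.sense();print(s['position'],s['orientation']); im,d,T=wshot('w2')
```

```text
[693.4878433  -54.00191355 103.78831559] [-1.79712667e+02 -1.32916842e-01  1.06861815e+02]
```

View pics/w2.png

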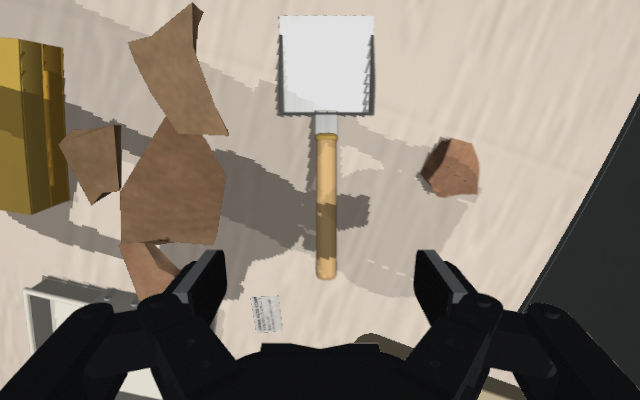

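Run:
```python
from h import *
z=np.load('w2.npz');T=z['T'];d=z['d']
print(wdepth(T,[(326.5,140),(326.5,180),(326,220),(326,260)],d).round(1), wplane(T,[(326,279)],54).round(1))
print(wplane(T,[(278,16),(375,16)],1).round(1))
```

```text
[[682.7  -6.6  27.7]
 [690.  -30.9  37.3]
 [697.1 -55.3  45.2]
 [704.2 -78.9  54.4]] [[708.5 -92.6  54. ]]
[[626.1  63.7   1. ]
 [690.8  83.3   1. ]]
```

>>> servo_tool(
  increments=[
    [[5.5,-8,-20],0,0],
    [[0,0,-30],0,0],
    [[0,0,-20],0,0],
    [[0,0,-9],0,0],
    [[0,0,0],0,150],
    [[0,0,0],0,255],
    [[0,0,0],0,255],
    [[0,0,0],0,255],
    [[0,0,0],0,255],
    [[0,0,0],0,255],
  ],
  newtons=100,
)

```text
time_s: 3.25
position: [701.9, -62.5, 28.7]
orientation: [179.9, 0.1, 106.9]
ft_force: [-1.5, -0.9, 1.7]
finger_gap: 12.5
```

Run:
```python
from h import *
s=env.sense();print(s['position'],s['orientation'],s['ft_force'],s['finger_gap'],s['time_s'])
im,d=env.capture('scene');cv2.imwrite('pics/s3.png',im[:,:,::-1])
wshot('w3');s=env.sense();print(s['position'],s['finger_gap'],s['ft_force'])
```

```text
[701.93296456 -62.46386891  28.7211515 ] [1.79901464e+02 5.42738754e-02 1.06872384e+02] [-1.52892278 -0.88840089  1.67272111] 12.54320375489193 3.25
[701.98702491 -62.45712146  28.57825626] 12.181974386515758 [0.72861507 0.2359968  2.76635808]
```

View pics/w3.png

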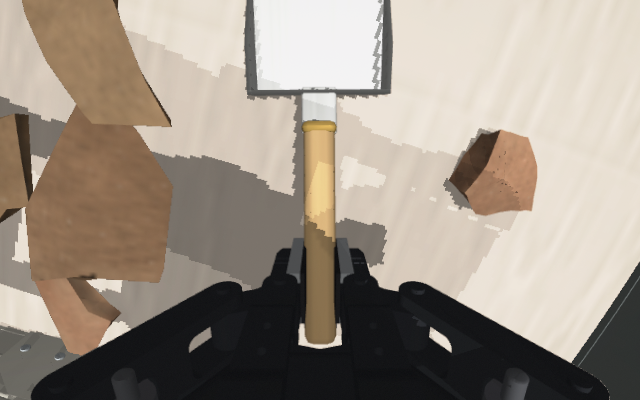

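>>> servo_tool(
  increments=[
    [[0,0,10],0,255],
    [[0,0,20],0,255],
    [[0,0,30],0,255],
    [[-10,5,30],-5,255],
    [[-20,14,20],-7,255],
    [[-20,15,10],-7,255],
    [[-20,15,0],-7,255],
    [[-20,15,0],-7,255],
    [[-20,15,0],-7,255],
    [[-20,15,0],-7,255],
  ],
)

```text
time_s: 4.18
position: [569.6, 32.2, 147.6]
orientation: [-180.0, 0.0, 59.5]
ft_force: [-0.3, 0.2, -1.1]
finger_gap: 12.2
```

>>> servo_tool(
  increments=[
    [[-20,15,0],-7,255],
    [[-20,15,0],-7,255],
    [[-20,15,0],-7,255],
    [[-20,15,0],-7,255],
    [[-20,15,0],-7,255],
    [[-20,15,0],-7,255],
    [[-20,15,0],-7,255],
    [[-20,15,0],-7,255],
    [[-15,14,0],-7,255],
    [[0,0,0],-7,255],
  ],
)

```text
time_s: 5.02
position: [392.2, 166.9, 146.9]
orientation: [180.0, 0.2, -10.4]
ft_force: [-0.2, 0.7, -1.4]
finger_gap: 11.8
```

>>> servo_tool(
  increments=[
    [[0,0,0],0,255],
    [[0,0,0],0,255],
  ],
)

```text
time_s: 5.18
position: [396.1, 165.8, 147.7]
orientation: [-180.0, -0.0, -9.9]
ft_force: [0.3, -1.1, -0.2]
finger_gap: 11.9
```

Run:
```python
from h import *
im,d,T=wshot('w4');s=env.sense();print(s)
```

```text
{'time_s': 5.2333, 'joints': array([ 1.68644297e+01,  1.92183795e+00,  1.22952118e+02, -8.66686649e-03,
        5.50808341e+01,  1.16841284e+02]), 'qd': array([-0.59531692,  0.54058494, -0.38229145,  0.07825605, -0.06280492,
        0.49102921]), 'effort': array([ 2.64537083e-01, -2.59541434e+01, -2.40438241e+01, -1.52602326e-02,
       -4.46758338e-02,  1.20778667e-02]), 'position': array([396.43771463, 165.59191548, 147.66352878]), 'orientation': array([-1.79985931e+02, -4.35494573e-02, -9.97190101e+00]), 'ft_force': array([-0.17924078, -0.40427354, -1.47478823]), 'torque': array([0.07360952, 0.11984865, 0.00186564]), 'finger_gap': 11.900057801911723}
```

View pics/w4.png

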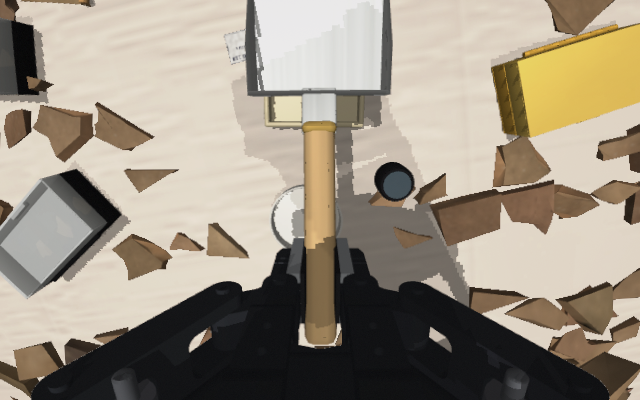

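Run:
```python
from h import *
z=np.load('w4.npz');T=z['T'];d=z['d'];im=z['im']
cv2.imwrite('pics/w4c.png',cv2.resize(im[80:150,230:400,::-1],None,fx=4.5,fy=4.5,interpolation=cv2.INTER_CUBIC))
t=cv2.imread('pics/top0.png');cv2.imwrite('pics/t0c.png',cv2.resize(t[170:262,235:297],None,fx=6.4,fy=6.4,interpolation=cv2.INTER_CUBIC))
b,dd=env.capture('top');cv2.imwrite('pics/t1.png',b[:,:,::-1]);cv2.imwrite('pics/t1c.png',cv2.resize(b[170:262,235:297,::-1],None,fx=6.4,fy=6.4,interpolation=cv2.INTER_CUBIC))
```

```text
(no output)
```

View pics/w4c.png

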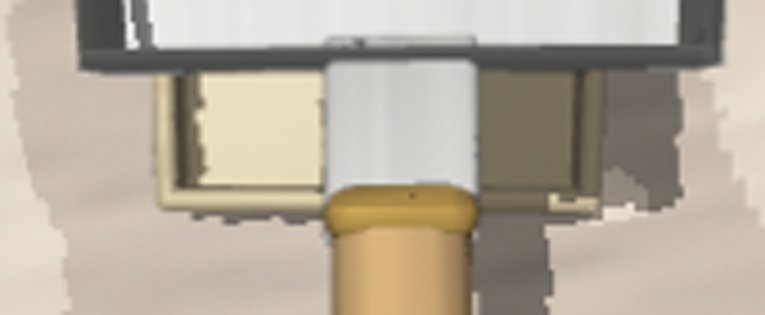

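View pics/t0c.png

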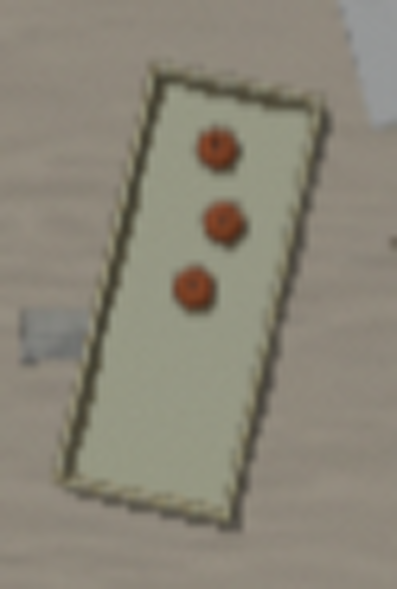

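View pics/t1c.png

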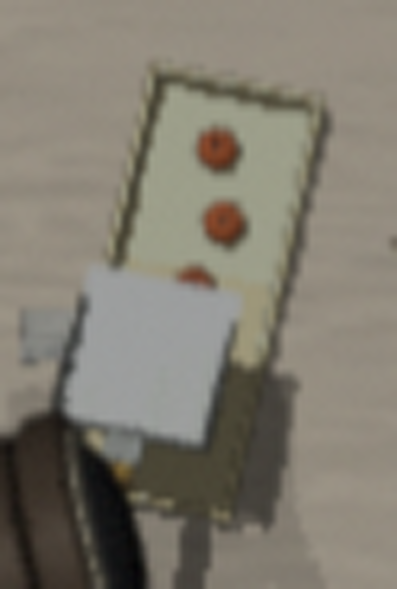

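Run:
```python
from h import *
f=lambda L:[(u/6.4+235-.4,v/6.4+170-.4) for u,v in L]
dt=plane('top',f([(153,68),(327,98),(62,484),(235,524)]),20);print('dt',dt.round(1),dt.mean(0).round(1))
v=dt[0]+dt[1]-dt[2]-dt[3];print(np.degrees(np.arctan2(v[1],v[0])),np.linalg.norm(v)/2)
w=dt[0]+dt[2]-dt[1]-dt[3];print(np.degrees(np.arctan2(w[1],w[0]))-90,np.linalg.norm(w)/2)
z=np.load('w4.npz');T=z['T'];d=z['d']
n=wplane(T,[(264.4,126.2),(364,126.5)],20);print('near rim wrist',n.round(1),n.mean(0))
g=wplane(T,[(247.5,95),(390.5,94)],127);print('pan back bottom?',wdepth(T,[(260,88),(380,88)],d).round(1),g.round(1))
print(wdepth(T,[(320,60),(320,20),(260,40),(380,40),(320,5),(320,85)],d).round(1))
_,dd=env.capture('top')
p=plane('top',f([(92,265),(241,295)]),122);print('pan front top',p.round(1), p.mean(0))
print(depthpt('top',f([(160,350),(110,280),(220,300),(200,430),(90,400)]),dd).round(1))
bd=plane('top',f([(217,149),(224,223),(194,289)]),18);print('beads',bd)
Ti=np.linalg.inv(T);print('tool-frame rim', (Ti@np.r_[n.mean(0),1]).round(1))
```

```text
dt [[649.3 165.6  20. ]
 [637.5  85.   20. ]
 [457.3 197.   20. ]
 [441.9 118.4  20. ]] [546.5 141.5  20. ]
-9.490688260353524 196.48050590287392
-9.671815710642932 80.77569766619266
near rim wrist [[457.2 201.2  20. ]
 [442.7 120.3  20. ]] [449.98084703 160.72893008  20.        ]
pan back bottom? [[478.8 181.8 119.1]
 [468.3 121.7 118.9]] [[476.1 187.2 127. ]
 [464.5 118.6 127. ]]
[[486.6 149.5 119.3]
 [505.  146.3 118.7]
 [500.8 176.8 120.5]
 [490.8 118.9 119.7]
 [511.5 145.1 119.2]
 [474.8 151.6 120. ]]
pan front top [[542.5 172.8 122. ]
 [531.7 109.9 122. ]] [537.09156424 141.39163899 122.        ]
[[507.4 142.3 124.2]
 [536.5 165.1 121.3]
 [529.6 118.8 120.5]
 [474.8 124.2 123.9]
 [486.1 171.  120.1]]
beads [[612.65839677 134.52836136  18.        ]
 [578.45967635 129.70566789  18.        ]
 [547.71726459 141.9420763   18.        ]]
tool-frame rim [ 53.9  -4.3 127.7   1. ]
```

>>> servo_tool(
  increments=[
    [[2.5,2.7,-20],0.3,255],
    [[0,0,-25],0,255],
    [[0,0,-25],0,255],
    [[0,0,-20],0,255],
    [[0,0,-14],0,255],
    [[0,0,-6],0,255],
    [[0,0,-3],0,255],
    [[0,0,0],0,255],
  ],
)

```text
time_s: 6.0
position: [398.8, 168.1, 34.0]
orientation: [180.0, 0.0, -9.8]
ft_force: [-0.0, -0.3, -0.6]
finger_gap: 11.7
```

Run:
```python
from h import *
im,d,T=wshot('w5');s=env.sense();print(s['position'],s['orientation'],s['ft_force'],s['torque'])
b,dd=env.capture('top');cv2.imwrite('pics/t2c.png',cv2.resize(b[170:262,235:297,::-1],None,fx=6.4,fy=6.4,interpolation=cv2.INTER_CUBIC))
```

```text
[399.35448231 168.32511327  34.65591103] [-1.79979771e+02 -3.82766364e-02 -9.84478071e+00] [ 0.05739393 -0.40546272 -1.11322879] [ 0.07528692  0.06005017 -0.05928581]
```

View pics/w5.png

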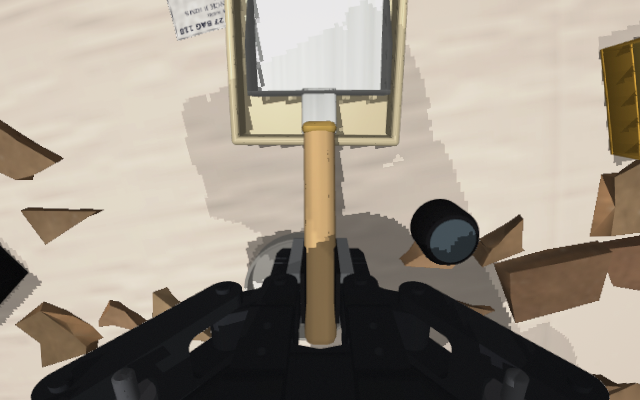

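View pics/t2c.png

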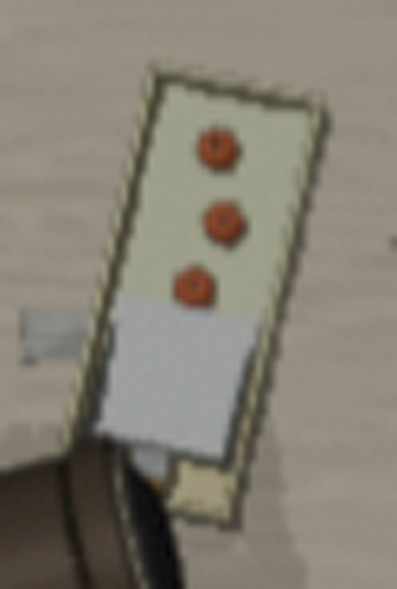

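>>> servo_tool(
  increments=[
    [[0,0,-2],0,255],
    [[0,0,-1],0,255],
    [[0,0,0],0,255],
  ],
)

```text
time_s: 6.35
position: [399.4, 168.6, 31.9]
orientation: [-180.0, -0.1, -9.8]
ft_force: [-0.0, -0.3, -0.1]
finger_gap: 11.7
```

>>> servo_tool(
  increments=[
    [[0,0,-1],0,255],
    [[0,0,0],0,255],
  ],
)

```text
time_s: 6.52
position: [399.8, 168.7, 31.1]
orientation: [-179.9, -0.1, -9.8]
ft_force: [0.6, -0.9, 4.1]
finger_gap: 11.6
```

>>> servo_tool(
  increments=[
    [[5.9,-1,0],0,255],
    [[8.9,-1.5,0],0,255],
    [[9.9,-1.7,0],0,255],
    [[9.9,-1.7,0],0,255],
    [[9.9,-1.7,0],0,255],
    [[9.9,-1.7,0],0,255],
    [[9.9,-1.7,0],0,255],
    [[4.9,-0.8,0],0,255],
  ],
)

```text
time_s: 7.18
position: [470.3, 156.6, 31.0]
orientation: [-179.9, -0.1, -9.9]
ft_force: [-0.2, 0.2, 3.8]
finger_gap: 12.0
```

Run:
```python
from h import *
im,d,T=wshot('w6');s=env.sense();print(s['position'],s['orientation'],s['ft_force'],s['torque'])
b,dd=env.capture('top');cv2.imwrite('pics/t3c.png',cv2.resize(b[170:262,235:297,::-1],None,fx=6.4,fy=6.4,interpolation=cv2.INTER_CUBIC))
```

```text
[470.96683726 156.48740307  31.03185048] [-179.92988046   -0.20621058   -9.86888887] [ 1.67901568 -0.19548562  3.09175224] [-0.11491109 -0.41746591  0.03076815]
```

View pics/w6.png

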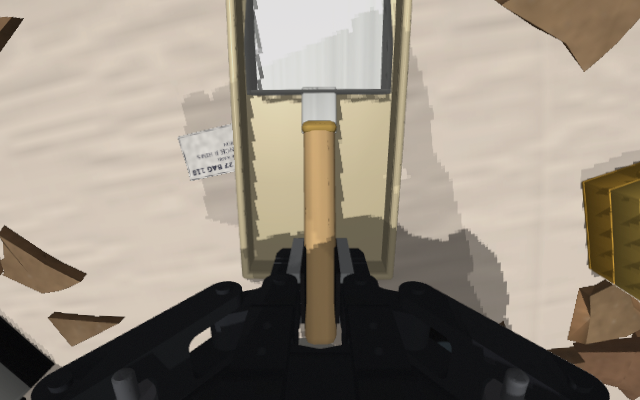

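View pics/t3c.png

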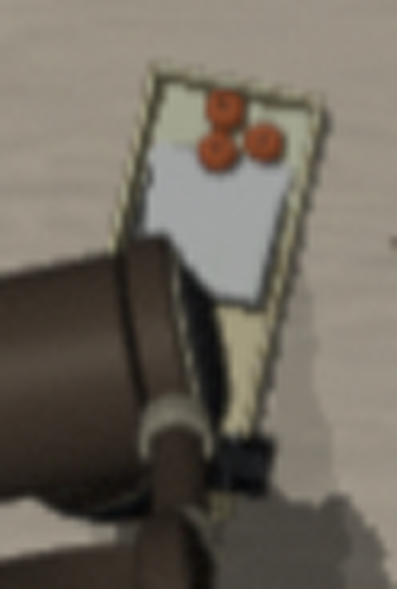

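>>> servo_tool(
  increments=[
    [[5.9,-1,0],0,255],
    [[6.9,-1.2,0],0,255],
    [[5.9,-1,0],0,255],
    [[4.9,-0.8,0],0,255],
    [[0,0,0],0,255],
  ],
)

```text
time_s: 7.7
position: [492.8, 152.6, 30.9]
orientation: [-180.0, -0.1, -9.8]
ft_force: [1.1, -0.7, 3.8]
finger_gap: 11.9
```

Run:
```python
from h import *
s=env.sense();print(s['position'],s['orientation'],s['ft_force'],s['torque'])
b,dd=env.capture('top');cv2.imwrite('pics/t4c.png',cv2.resize(b[170:262,235:297,::-1],None,fx=6.4,fy=6.4,interpolation=cv2.INTER_CUBIC))
```

```text
[492.79329228 152.63032557  30.8833315 ] [-1.79959413e+02 -1.22024280e-01 -9.83781028e+00] [ 1.12943689 -0.65244782  3.83411871] [-0.14573313 -0.49310149 -0.03731038]
```

View pics/t4c.png

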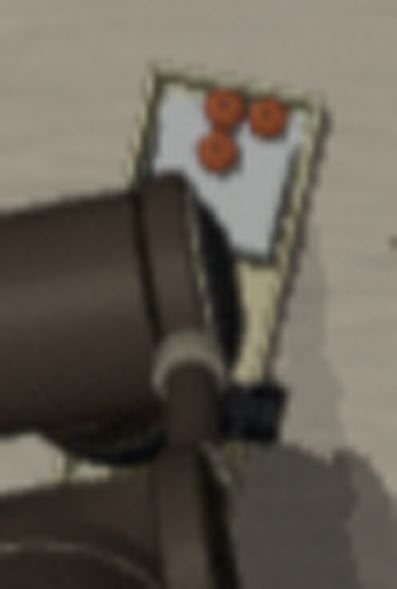

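>>> servo_tool(
  increments=[
    [[2,-0.3,0],0,255],
    [[2,-0.3,0],0,255],
    [[2,-0.3,0],0,255],
    [[0,0,0],0,255],
  ],
)

```text
time_s: 8.08
position: [497.5, 151.8, 30.7]
orientation: [-180.0, -0.0, -9.8]
ft_force: [-0.2, -0.6, 6.9]
finger_gap: 11.5
```

>>> servo_tool(
  increments=[
    [[0,0,2],0,255],
    [[0,0,3],0,255],
    [[0,0,5],0,255],
    [[0,0,8],0,255],
    [[0,0,10],0,255],
    [[0,0,10],0,255],
    [[0,0,12],0,255],
    [[0,0,12],0,255],
    [[0,0,10],0,255],
    [[0,0,5],0,255],
  ],
)

```text
time_s: 8.92
position: [498.8, 151.9, 109.8]
orientation: [-179.9, -0.2, -9.8]
ft_force: [1.3, -0.5, -1.4]
finger_gap: 11.7
```

Run:
```python
from h import *
s=env.sense();print(s['position'],s['orientation'],s['ft_force'],s['torque'])
b,dd=env.capture('top');cv2.imwrite('pics/t5c.png',cv2.resize(b[170:262,235:297,::-1],None,fx=6.4,fy=6.4,interpolation=cv2.INTER_CUBIC))
```

```text
[498.81431329 151.9170064  109.76872071] [-179.92223773   -0.19695689   -9.8381055 ] [ 1.27729437 -0.47125943 -1.43143238] [-0.00124961  0.10116258  0.02898144]
```

View pics/t5c.png

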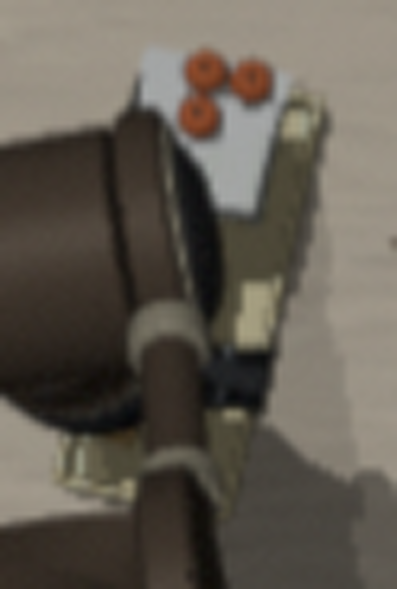

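>>> servo_tool(
  increments=[
    [[-2,-6,0],0.5,255],
    [[-4,-12,0],0.7,255],
    [[-6,-18,0],0.8,255],
    [[-6,-24,0],0.8,255],
    [[-6,-28,0],0.8,255],
    [[-6,-32,0],0.8,255],
    [[-6,-32,0],0.8,255],
    [[-6,-32,0],0.8,255],
    [[-6,-32,0],0.8,255],
    [[-6,-32,0],0.8,255],
  ],
)

```text
time_s: 9.8
position: [441.7, -97.8, 106.6]
orientation: [-180.0, 0.1, -2.2]
ft_force: [-0.1, 0.5, -1.7]
finger_gap: 12.0
```

>>> servo_tool(
  increments=[
    [[-6,-32,0],0.8,255],
    [[-6,-30,0],0.8,255],
    [[-6,-26,0],0.8,255],
    [[-6,-22,0],0.8,255],
    [[-6,-18,0],0.8,255],
    [[-6,-13,0],0.8,255],
    [[-5,-9,0],0.8,255],
    [[-3,-5,0],0.8,255],
    [[-2,-3,0],0.6,255],
    [[-1,-1,0],0,255],
  ],
)

```text
time_s: 10.63
position: [395.3, -255.6, 106.6]
orientation: [-180.0, 0.1, 4.7]
ft_force: [0.7, 0.5, -1.8]
finger_gap: 11.7
```

Run:
```python
from h import *
im,d,T=wshot('w7');s=env.sense();print(s['position'],s['orientation'],s['ft_force'],s['torque'],s['time_s'])
b,dd=env.capture('top');np.save('t6.npy',dd);cv2.imwrite('pics/t6.png',b[:,:,::-1]);cv2.imwrite('pics/t6c.png',cv2.resize(b[170:262,360:440,::-1],None,fx=6.4,fy=6.4,interpolation=cv2.INTER_CUBIC))
t=cv2.imread('pics/top0.png');cv2.imwrite('pics/t0s.png',cv2.resize(t[170:262,360:440],None,fx=6.4,fy=6.4,interpolation=cv2.INTER_CUBIC))
```

```text
[ 395.47862247 -255.35197043  106.72669215] [-1.79952411e+02  6.68854000e-02  4.72933144e+00] [-0.38583234  0.63910838 -1.88292045] [-0.00516673  0.18317008 -0.01804218] 10.6833
```

View pics/w7.png

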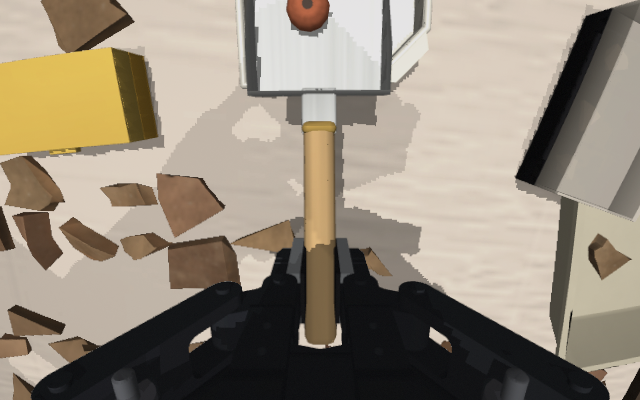

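View pics/t6c.png

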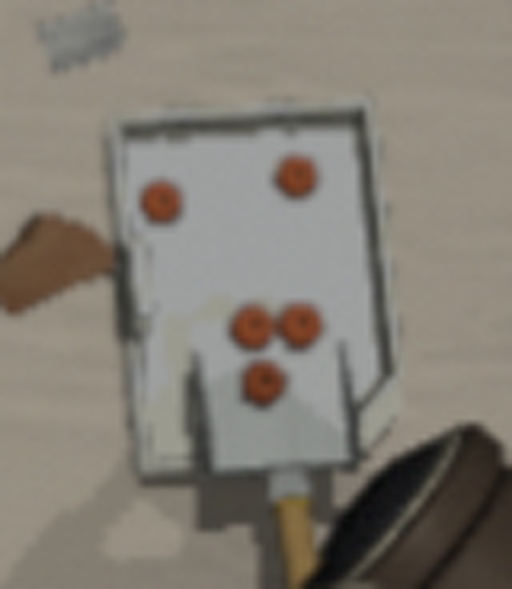

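View pics/t0s.png

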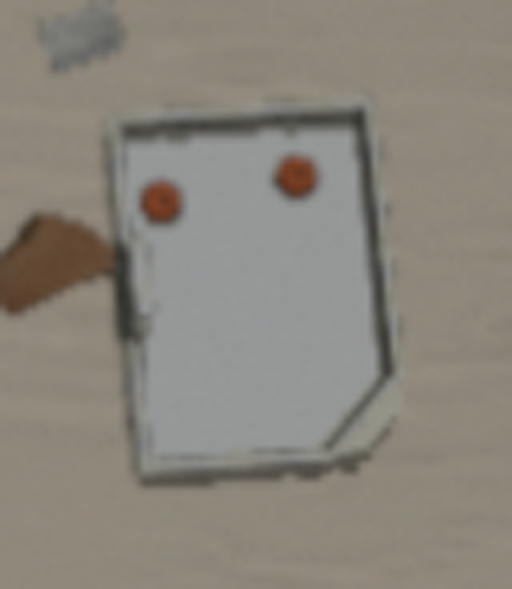

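Run:
```python
from h import *
f=lambda L:[(u/6.4+360-.4,v/6.4+170-.4) for u,v in L]
st=plane('top',f([(110,116),(373,103),(141,480)]),26);print('st',st.round(1))
c=(st[1]+st[2])/2;print(c, np.linalg.norm(st[0]-st[1]),np.linalg.norm(st[0]-st[2]))
v=st[0]-st[2];y=np.arctan2(v[1],v[0]);print(np.degrees(y)); v2=st[0]-st[1];print(np.degrees(np.arctan2(v2[1],v2[0]))-90)
y=np.radians(4.7)
ex=np.array([np.cos(y),np.sin(y)]);ey=np.array([-ex[1],ex[0]])
loc=lambda P:np.c_[(P[:,:2]-c[:2])@ex,(P[:,:2]-c[:2])@ey]
print('beads45',loc(plane('top',f([(162,203),(296,177)]),18)).round(1))
dd=np.load('t6.npy')
print('beads in pan depth',depthpt('top',f([(253,327),(300,325),(263,382)]),dd).round(1),loc(depthpt('top',f([(253,327),(300,325),(263,382)]),dd)).round(1))
print('pan floor',depthpt('top',f([(280,430),(320,440),(230,440)]),dd).round(1))
pb=plane('top',f([(203,470),(357,465)]),96);print('pan back',loc(pb).round(1),pb)
z=np.load('w7.npz');T=z['T']
print('wrist near rim L', loc(wplane(T,[(241,90)],26)),'pan back', loc(wplane(T,[(247,94),(391,94)],86)), wdepth(T,[(319,60),(270,60),(370,60)],z['d']).round(1))
```

```text
st [[ 635.9 -181.9   26. ]
 [ 645.8 -303.6   26. ]
 [ 470.1 -197.    26. ]]
[ 557.98671917 -250.28279515   26.        ] 122.0470496682716 166.48689443058325
5.190392055239083
4.648244862200258
beads45 [[ 43.1  39.7]
 [ 51.9 -23.3]]
beads in pan depth [[ 532.  -234.9   92.2]
 [ 533.4 -255.3   91.8]
 [ 376.8   -7.2 1281.4]] [[ -24.7   17.5]
 [ -24.9   -3. ]
 [-160.6  257.1]]
pan floor [[ 489.1 -248.8   80.8]
 [ 485.6 -267.2   76.3]
 [ 483.9 -226.3   84.9]]
pan back [[-84.8  44.6]
 [-86.5 -21.5]] [[ 469.83776357 -212.79646891   96.        ]
 [ 473.57990878 -278.77562485   96.        ]]
wrist near rim L [[-82.27442237  60.406786  ]] pan back [[-87.14217292  43.39860516]
 [-87.14539579 -26.59912192]] [[ 486.8 -247.7   78.1]
 [ 485.1 -223.2   77.2]
 [ 489.1 -273.    77.6]]
```

>>> servo_tool(
  increments=[
    [[0,0,-5],0,255],
    [[0,0,-10],0,255],
    [[0,0,-10],0,255],
    [[0,0,-10],0,255],
    [[0,0,-7],0,255],
    [[0,0,-4],0,255],
    [[0,0,-2],0,255],
    [[0,0,0],0,255],
  ],
)

```text
time_s: 11.4
position: [396.0, -255.0, 58.5]
orientation: [-179.9, 0.1, 4.8]
ft_force: [-0.2, -0.6, -1.2]
finger_gap: 11.6
```

>>> servo_tool(
  increments=[
    [[0,0,-1],0,255],
    [[0,0,-1],0,255],
    [[0,0,0],0,255],
  ],
)

```text
time_s: 11.65
position: [396.6, -255.6, 57.5]
orientation: [180.0, -0.0, 4.8]
ft_force: [-0.2, -0.0, -1.4]
finger_gap: 12.1
```

>>> servo_tool(
  increments=[
    [[0,0,-1],0,255],
    [[0,0,-1],0,255],
    [[0,0,0],0,255],
  ],
)

```text
time_s: 11.9
position: [396.4, -255.4, 55.3]
orientation: [180.0, -0.0, 4.8]
ft_force: [-0.4, -0.4, -0.6]
finger_gap: 11.9
```

>>> servo_tool(
  increments=[
    [[0,0,0],0,205],
    [[0,0,0],0,195],
    [[0,0,0],0,195],
    [[0,0,0],0,195],
  ],
  newtons=20,
)

```text
time_s: 12.23
position: [396.6, -255.5, 55.5]
orientation: [180.0, -0.0, 4.8]
ft_force: [0.2, 0.6, 0.1]
finger_gap: 20.1
```

Run:
```python
from h import *
im,d,T=wshot('w8');s=env.sense();print(s['position'],s['finger_gap'],s['ft_force'],s['torque'],s['time_s'])
b,dd=env.capture('top');np.save('t7.npy',dd);cv2.imwrite('pics/t7c.png',cv2.resize(b[170:262,360:440,::-1],None,fx=6.4,fy=6.4,interpolation=cv2.INTER_CUBIC))
b,dd=env.capture('scene');cv2.imwrite('pics/s7c.png',cv2.resize(b[190:310,320:480,::-1],None,fx=4,fy=4,interpolation=cv2.INTER_CUBIC))
```

```text
[ 396.57126492 -255.50873196   55.42749594] 20.13121430855789 [-0.40001468 -0.66471039  0.55274265] [-0.00363788  0.03843206 -0.00546134] 12.2833
```

View pics/w8.png

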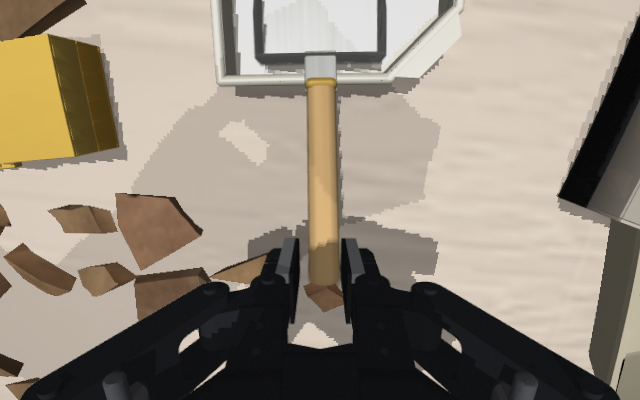

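View pics/t7c.png

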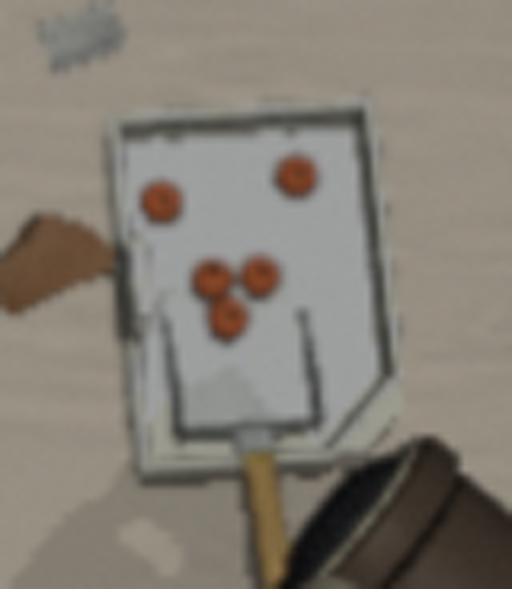

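View pics/s7c.png

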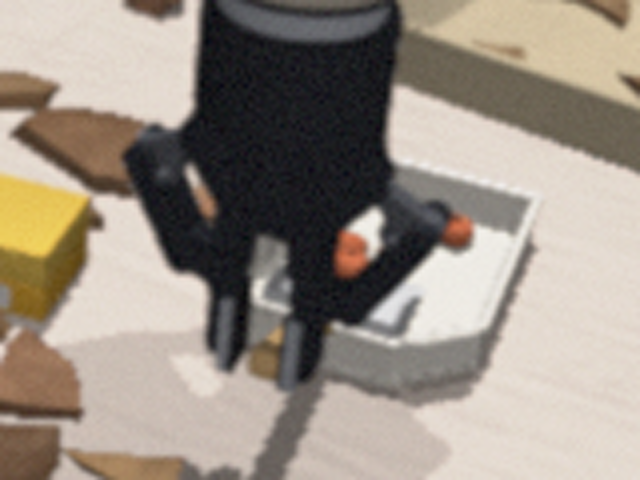

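Run:
```python
from h import *
z=np.load('w8.npz');T=z['T'];d=z['d']
print('pan/handle',wdepth(T,[(320,20),(320,40),(322,90),(322,140),(323,190),(323,240),(325,275)],d).round(1))
f=lambda L:[(u/6.4+360-.4,v/6.4+170-.4) for u,v in L]
dd=np.load('t7.npy')
print('beads',depthpt('top',f([(212,280),(260,277),(228,318)]),dd).round(1))
print('pan',depthpt('top',f([(240,340),(240,370),(240,400),(195,300),(282,310),(195,340)]),dd).round(1))
```

```text
pan/handle [[ 511.6 -246.3    6.8]
 [ 501.4 -247.1    6.7]
 [ 473.5 -250.3   36.9]
 [ 450.8 -252.2   46.3]
 [ 429.1 -254.4   55.3]
 [ 407.8 -256.2   62.9]
 [ 393.  -258.3   68.1]]
beads [[ 563.  -230.6   16.1]
 [ 564.4 -251.9   20.3]
 [ 545.2 -237.2   20.1]]
pan [[ 537.1 -245.4    5.5]
 [ 522.5 -244.3   11.8]
 [ 509.  -244.7    9.8]
 [ 556.  -225.7   -1.1]
 [ 551.1 -264.3    8.7]
 [ 536.1 -224.     9.2]]
```

>>> servo_tool(
  increments=[
    [[3,0,-8],0,195],
    [[2,0,-7],0,195],
    [[0,0,0],0,255],
    [[0,0,0],0,255],
    [[0,0,0],0,255],
    [[0,0,0],0,255],
  ],
  newtons=20,
)

```text
time_s: 12.88
position: [401.0, -255.1, 40.0]
orientation: [-180.0, 0.0, 4.8]
ft_force: [0.1, 0.5, -1.2]
finger_gap: 13.6
```

>>> servo_tool(
  increments=[
    [[0,0,5],0,255],
    [[0,0,8],0,255],
    [[0,0,8],0,255],
    [[0,0,8],0,255],
    [[0,0,5],0,255],
    [[0,0,0],0,255],
  ],
)

```text
time_s: 13.38
position: [402.7, -256.4, 76.3]
orientation: [179.8, -0.2, 4.8]
ft_force: [-0.8, -0.4, -0.0]
finger_gap: 13.6
```

```bash
cat > look.py <<'E'
import sys
from h import *
n=sys.argv[1]
im,d,T=wshot('w'+n);s=env.sense();print(s['position'],s['orientation'][2],s['finger_gap'],s['ft_force'],s['torque'],s['time_s'])
b,dd=env.capture('top');np.save(f't{n}.npy',dd);cv2.imwrite(f'pics/t{n}.png',b[:,:,::-1]);cv2.imwrite(f'pics/t{n}c.png',cv2.resize(b[170:262,360:440,::-1],None,fx=6.4,fy=6.4,interpolation=cv2.INTER_CUBIC))
E
python3 look.py 9
```

```text
[ 402.22312993 -256.02012493   75.56098364] 4.761769509452426 13.618084142327792 [-0.38427974  0.62679258 -0.15952443] [-0.0124957   0.05785864 -0.01307689] 13.4333
```

View pics/w9.png

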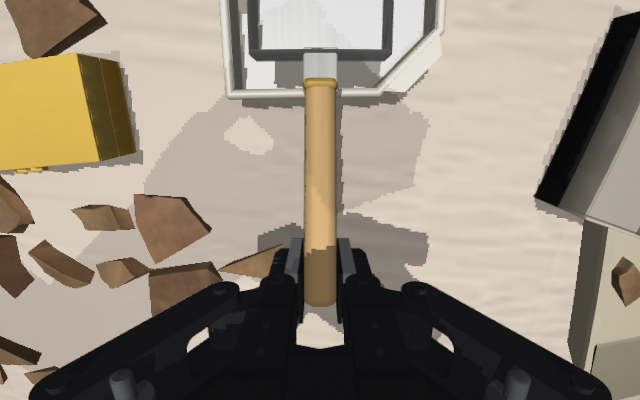

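View pics/t9c.png

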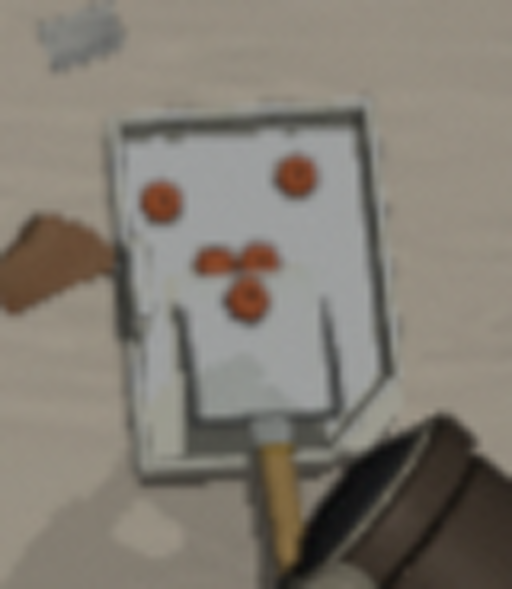

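Run:
```python
from h import *
z=np.load('w9.npz');T=z['T'];d=z['d']
print('pan/handle',wdepth(T,[(320,5),(320,20),(320,40),(322,100),(322,150),(323,200),(323,240),(325,275)],d).round(1))
f=lambda L:[(u/6.4+360-.4,v/6.4+170-.4) for u,v in L]
dd=np.load('t9.npy')
print('beads',depthpt('top',f([(213,262),(258,257),(247,300)]),dd).round(1))
print('pan',depthpt('top',f([(240,335),(240,360),(280,330),(280,370)]),dd).round(1))
```

```text
pan/handle [[ 520.9 -246.9   43.3]
 [ 514.1 -247.4   43. ]
 [ 504.1 -248.3   46. ]
 [ 474.6 -251.5   73.6]
 [ 454.2 -253.1   82.9]
 [ 434.5 -255.1   90.3]
 [ 419.2 -256.3   96.5]
 [ 405.8 -258.3  101. ]]
beads [[ 571.1 -230.8   17.4]
 [ 574.  -251.5   17.7]
 [ 548.2 -238.6   58.9]]
pan [[ 534.6 -238.5   42.8]
 [ 523.4 -238.5   42.9]
 [ 537.4 -256.5   43. ]
 [ 519.8 -257.1   39.5]]
```

>>> servo_tool(
  increments=[
    [[-4,0,-2],0,255],
    [[-8,0,-3],0,255],
    [[-12,-1,-3],0,255],
    [[-10,-1,0],0,255],
    [[-5,0,0],0,255],
    [[8,0,0],0,255],
    [[16,1,0],0,255],
    [[26,2,0],0,255],
    [[-15,-1,0],0,255],
    [[-30,-2,0],0,255],
  ],
  newtons=60,
)

```text
time_s: 14.32
position: [372.8, -259.9, 67.9]
orientation: [179.7, -0.4, 4.9]
ft_force: [-0.9, -0.9, -1.5]
finger_gap: 12.8
```

>>> servo_tool(
  increments=[
    [[-20,-1,0],0,255],
    [[-10,-1,0],0,255],
    [[0,0,0],0,255],
  ],
)

```text
time_s: 14.57
position: [336.0, -259.0, 66.0]
orientation: [-179.9, 0.0, 4.7]
ft_force: [0.1, -0.1, -1.1]
finger_gap: 12.8
```

```bash
python3 look.py 10
```

```text
[ 337.53600832 -259.80379589   66.47075631] 4.644032510244421 12.841127773841844 [ 0.00981544 -0.28379465 -0.46150549] [-0.00856761  0.07125875  0.06035049] 14.6167
```

View pics/t10c.png

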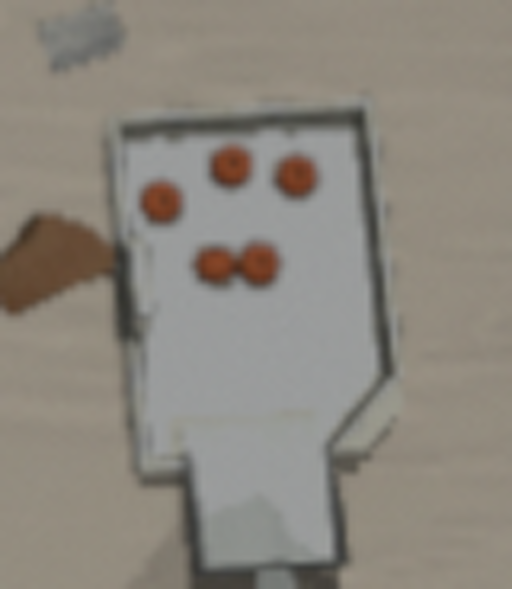

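>>> servo_tool(
  increments=[
    [[0,0,20],0,255],
    [[10,5,30],3,255],
    [[20,10,20],7,255],
    [[25,12,0],7,255],
    [[25,12,0],7,255],
    [[25,12,0],7,255],
    [[25,12,0],7,255],
    [[25,12,0],7,255],
    [[25,12,0],7,255],
    [[25,12,0],7,255],
  ],
)

```text
time_s: 15.5
position: [545.6, -159.3, 136.7]
orientation: [179.9, -0.0, 64.1]
ft_force: [0.0, 0.3, -1.0]
finger_gap: 12.8
```

>>> servo_tool(
  increments=[
    [[25,12,0],7,255],
    [[25,12,0],7,255],
    [[25,12,0],7,255],
    [[25,12,0],7,255],
    [[25,12,0],7,255],
    [[25,12,0],7,255],
    [[12,7,0],1,255],
    [[0,0,0],0,255],
    [[0,0,0],0,255],
  ],
)

```text
time_s: 16.25
position: [705.8, -80.2, 135.9]
orientation: [180.0, 0.0, 106.8]
ft_force: [-1.0, -0.9, -1.0]
finger_gap: 12.9
```

```bash
python3 look.py 11
python3 - <<'E'
from h import *
z=np.load('w11.npz');T=z['T'];d=z['d']
print('pan/handle',wdepth(T,[(320,5),(320,25),(320,45),(322,100),(322,150),(323,200)],d).round(1))
E
```

```text
[704.6441408  -80.8649064  135.77849893] 106.7860341736366 12.933043322357246 [-0.03142554 -0.632023    0.12164522] [-0.12165979  0.02164599  0.01230809] 16.3
pan/handle [[670.7  33.6 103.3]
 [673.5  24.5 104.1]
 [676.2  15.5 104.6]
 [684.9 -10.4 132.7]
 [690.8 -30.2 141.4]
 [696.9 -49.1 149.1]]
```

View pics/w11.png

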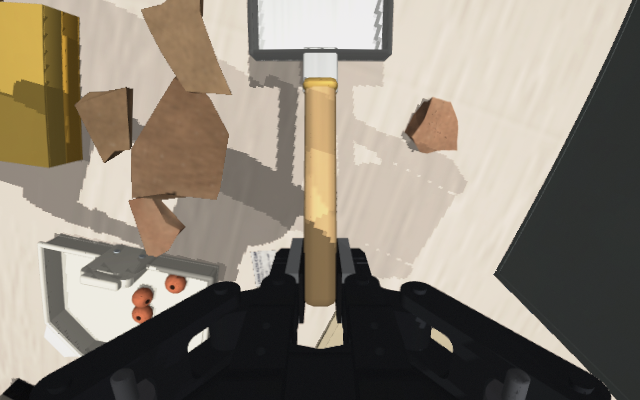

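View pics/t11.png

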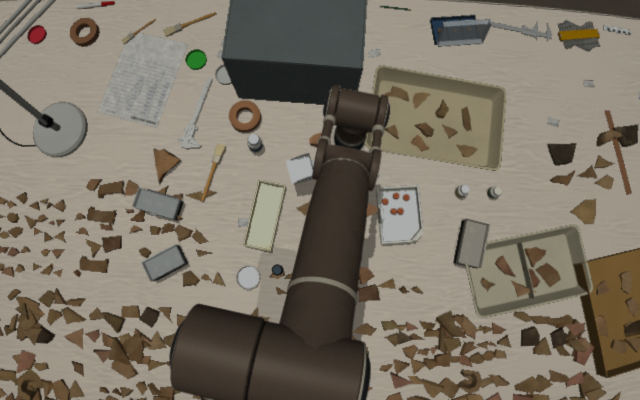

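>>> servo_tool(
  increments=[
    [[0,0,-15],0,255],
    [[0,0,-25],0,255],
    [[0,0,-25],0,255],
    [[0,0,-18],0,255],
    [[0,0,-10],0,255],
    [[0,0,-4],0,255],
    [[0,0,-2],0,255],
    [[0,0,0],0,255],
  ],
)

```text
time_s: 17.02
position: [704.8, -81.7, 37.7]
orientation: [180.0, 0.0, 106.7]
ft_force: [0.7, -0.4, -0.2]
finger_gap: 13.1
```

>>> servo_tool(
  increments=[
    [[0,0,-1],0,255],
    [[0,0,-1],0,255],
    [[0,0,0],0,200],
    [[0,0,0],0,120],
    [[0,0,0],0,120],
  ],
)

```text
time_s: 17.43
position: [705.0, -81.4, 36.1]
orientation: [179.9, 0.0, 106.8]
ft_force: [-0.9, 0.3, -0.4]
finger_gap: 41.8
```

>>> servo_tool(
  increments=[
    [[0,0,15],0,100],
    [[0,0,35],0,50],
    [[0,0,40],3,0],
    [[-10,-8,30],7,0],
    [[-20,-15,10],7,0],
    [[-20,-15,0],7,0],
    [[-20,-15,0],7,0],
    [[-20,-15,0],7,0],
    [[-20,-15,0],7,0],
    [[-20,-15,0],7,0],
  ],
)

```text
time_s: 18.27
position: [573.8, -180.0, 167.0]
orientation: [-180.0, 0.1, 159.1]
ft_force: [-0.4, 0.1, -0.8]
finger_gap: 85.0
```

>>> servo_tool(
  increments=[
    [[-20,-12,0],7,0],
    [[0,0,0],7,0],
    [[0,0,0],7,0],
    [[0,0,0],5,0],
    [[0,0,0],0,0],
  ],
)

```text
time_s: 18.68
position: [554.7, -191.7, 166.9]
orientation: [-180.0, 0.1, -175.2]
ft_force: [-0.3, 0.3, -0.8]
finger_gap: 85.8
```

```bash
python3 look.py 12
```

```text
[ 554.73002114 -191.59590994  166.64572813] -175.3598558212004 85.39617775966728 [ 0.01966273 -0.37578703  0.48997185] [ 0.00947775 -0.01728161  0.03893296] 18.7333
```

View pics/w12.png

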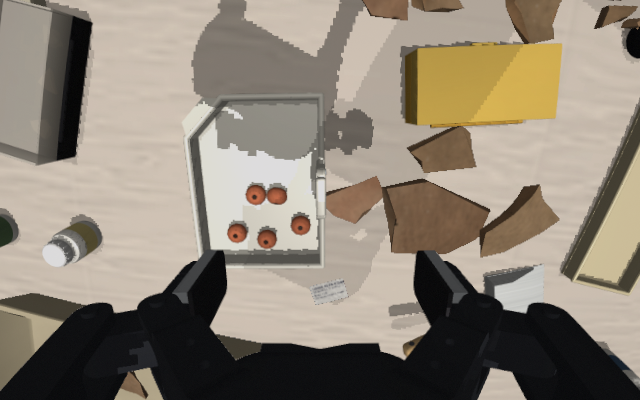

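View pics/t12.png

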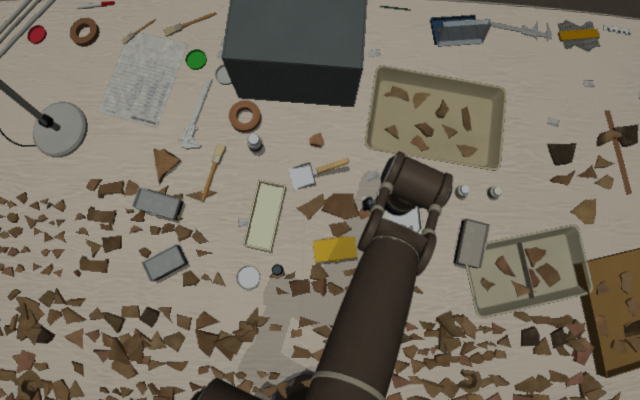

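Run:
```python
from h import *
z=np.load('w12.npz');T=z['T'];d=z['d'];im=z['im']
cv2.imwrite('pics/w12c.png',cv2.resize(im[80:280,170:345,::-1],None,fx=3,fy=3,interpolation=cv2.INTER_CUBIC))
for u in (317,319,321,323,325): print(u,wdepth(T,[(u,170),(u,185),(u,200),(u,215)],d).round(1).tolist())
```

```text
317 [[534.0, -196.0, 52.7], [544.3, -195.1, 61.5], [556.8, -194.1, 61.1], [569.9, -193.0, 59.9]]
319 [[534.0, -194.4, 52.3], [544.3, -193.5, 61.1], [556.7, -192.5, 60.9], [569.5, -191.4, 60.9]]
321 [[534.0, -192.8, 51.6], [543.9, -191.9, 62.1], [556.6, -190.9, 60.7], [569.5, -189.8, 60.4]]
323 [[533.8, -191.1, 51.8], [544.2, -190.3, 60.4], [556.4, -189.3, 61.1], [568.9, -188.2, 61.8]]
325 [[540.3, -188.4, 17.4], [544.2, -188.7, 59.9], [557.0, -187.6, 58.7], [571.5, -186.2, 53.6]]
```

View pics/w12c.png

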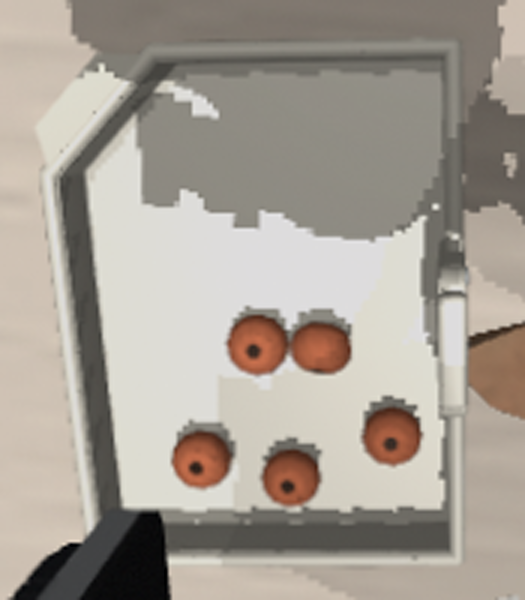

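>>> servo_tool(
  increments=[
    [[4,0.5,-20],0,0],
    [[0,0,-35],0,0],
    [[0,0,-35],0,0],
    [[0,0,-28],0,60],
    [[0,0,-16],0,120],
    [[0,0,-6],0,200],
    [[0,0,0],0,255],
    [[0,0,0],0,255],
    [[0,0,0],0,255],
    [[0,0,0],0,255],
  ],
  newtons=100,
)

```text
time_s: 19.62
position: [560.3, -191.6, 27.5]
orientation: [-179.9, 0.2, -175.3]
ft_force: [-0.0, 0.6, 4.9]
finger_gap: 6.9
```

>>> servo_tool(
  increments=[
    [[0,0,4],0,255],
    [[0,0,8],0,255],
    [[0,0,10],0,255],
    [[0,0,8],0,255],
    [[0,0,4],0,255],
  ],
)

```text
time_s: 20.03
position: [559.5, -191.4, 61.4]
orientation: [-179.9, 0.2, -175.2]
ft_force: [0.9, 0.2, -2.2]
finger_gap: 6.9
```

```bash
python3 look.py 13
```

```text
[ 559.88458299 -191.51182429   61.81316596] -175.2411285987594 6.717779857851434 [-0.75956034 -0.31464801 -1.89467907] [0.11912861 0.04118633 0.00770115] 20.0833
```

View pics/w13.png

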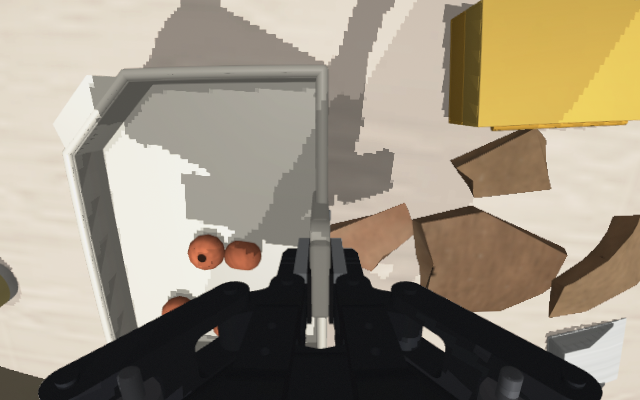

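>>> servo_tool(
  increments=[
    [[0,-5,8],0,255],
    [[0,-10,12],0,255],
    [[0,-15,10],0,255],
    [[0,-18,6],0,255],
    [[0,-16,4],0,255],
    [[0,-12,0],0,255],
    [[0,-7,0],0,255],
    [[0,-3,0],0,255],
    [[0,0,0],0,255],
  ],
)

```text
time_s: 20.88
position: [557.7, -277.5, 98.5]
orientation: [179.9, -0.1, -175.3]
ft_force: [0.1, -0.4, -2.9]
finger_gap: 6.5
```

>>> servo_tool(
  increments=[
    [[0,39,0],0,255],
    [[0,33,0],0,255],
    [[0,26,0],0,255],
    [[0,19,0],0,255],
    [[0,12,0],0,255],
    [[0,5,0],0,255],
    [[0,0,0],0,255],
  ],
)

```text
time_s: 21.47
position: [558.2, -141.6, 98.9]
orientation: [180.0, -0.0, -175.1]
ft_force: [0.4, -1.0, -3.3]
finger_gap: 6.5
```

```bash
python3 look.py 14
python3 - <<'E'
from h import *
z=np.load('w14.npz');T=z['T'];d=z['d']
P=wdepth(T,[(130,200),(200,130),(280,110),(290,200),(150,160),(250,160)],d);print(P.round(1))
A=np.c_[P[:,:2],np.ones(len(P))];k=np.linalg.lstsq(A,P[:,2],rcond=None);print(np.degrees(np.arctan(k[0][:2])),k[1])
E
```

```text
[ 558.46960503 -142.70511084   99.17902142] -175.16309273516214 6.723812151188456 [ 0.74457606 -0.95433871 -2.31759159] [ 0.1479727  -0.00492861  0.05204167] 21.5167
[[ 545.2 -248.5   74. ]
 [ 504.2 -208.9   72.4]
 [ 491.  -167.8   72.1]
 [ 537.8 -159.7   73.6]
 [ 521.8 -235.4   74.5]
 [ 517.6 -181.8   74.4]]
[ 1.82604882 -0.24993562] [2.6037398]
```

View pics/w14.png

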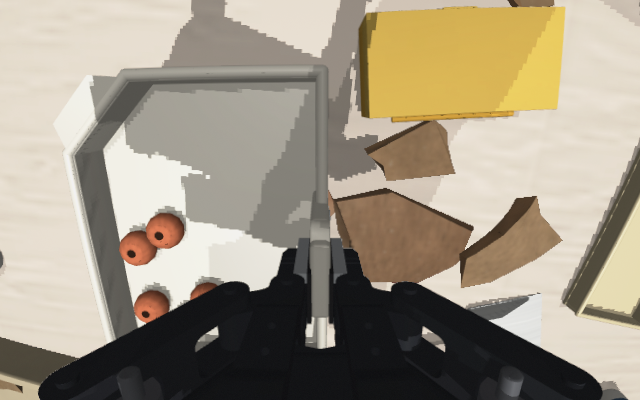

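>>> servo_tool(
  increments=[
    [[0,-6,0],0,255],
    [[0,-12,0],0,255],
    [[0,-18,0],0,255],
    [[0,-22,0],0,255],
    [[0,-22,0],0,255],
    [[0,-20,0],0,255],
    [[0,-15,0],0,255],
    [[0,-10,0],0,255],
    [[0,-6,0],0,255],
    [[0,-3,0],0,255],
  ],
)

```text
time_s: 22.4
position: [558.1, -278.1, 99.1]
orientation: [180.0, -0.0, -175.3]
ft_force: [0.3, -0.5, -3.1]
finger_gap: 6.2
```

>>> servo_tool(
  increments=[
    [[0,41,0],0,255],
    [[0,35,0],0,255],
    [[0,28,0],0,255],
    [[0,20,0],0,255],
    [[0,12,0],0,255],
    [[0,5,0],0,255],
    [[0,0,0],0,255],
  ],
)

```text
time_s: 22.98
position: [558.5, -134.7, 99.3]
orientation: [-180.0, -0.0, -175.1]
ft_force: [-1.0, -0.5, -2.9]
finger_gap: 6.9
```

```bash
python3 look.py 15
```

```text
[ 558.6903088  -135.85524014   99.44949019] -175.16329937702616 6.770626141349994 [-1.27942532  0.23309629 -3.42648059] [0.07940607 0.00094965 0.02362557] 23.0333
```

View pics/w15.png

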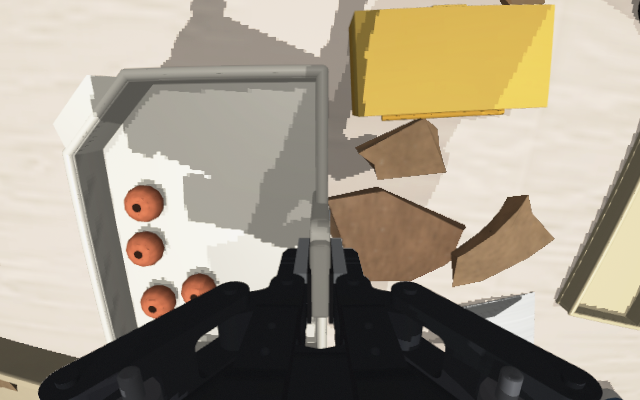

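>>> servo_tool(
  increments=[
    [[-5,-4,0],0,255],
    [[-10,-8,0],0,255],
    [[-14,-11,0],0,255],
    [[-18,-14,0],0,255],
    [[-18,-14,0],0,255],
    [[-15,-12,0],0,255],
    [[-10,-8,0],0,255],
    [[-6,-5,0],0,255],
    [[-3,-2,0],0,255],
    [[0,0,0],0,255],
  ],
)

```text
time_s: 23.92
position: [458.9, -214.6, 99.4]
orientation: [-180.0, 0.0, -175.3]
ft_force: [0.9, 0.2, -2.5]
finger_gap: 6.8
```

>>> servo_tool(
  increments=[
    [[36,18,0],0,255],
    [[31,16,0],0,255],
    [[25,13,0],0,255],
    [[18,10,0],0,255],
    [[11,6,0],0,255],
    [[5,2,0],0,255],
    [[0,0,0],0,255],
  ],
)

```text
time_s: 24.5
position: [586.3, -148.1, 99.1]
orientation: [-180.0, 0.0, -175.1]
ft_force: [0.4, -0.4, -1.8]
finger_gap: 6.3
```

```bash
python3 look.py 16
```

```text
[ 585.03654702 -148.57501066   98.89539407] -175.17760262443255 6.83979652204749 [-0.41963674  1.27458682 -3.36725278] [0.14745911 0.05114395 0.01277363] 24.55
```

View pics/w16.png

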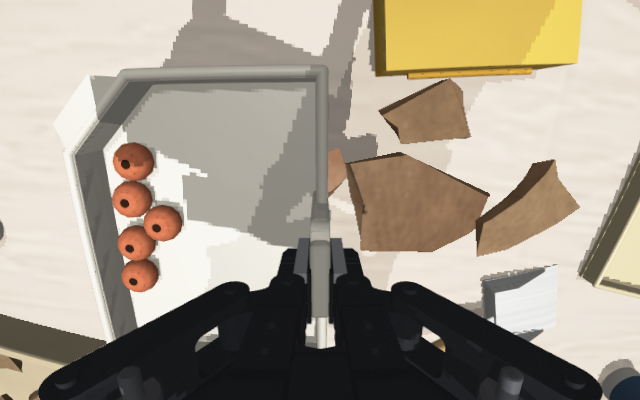

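>>> servo_tool(
  increments=[
    [[-6,-3,0],0,255],
    [[-12,-6,0],0,255],
    [[-18,-9,0],0,255],
    [[-22,-11,0],0,255],
    [[-22,-11,0],0,255],
    [[-18,-9,0],0,255],
    [[-14,-7,0],0,255],
    [[-9,-5,0],0,255],
    [[-5,-3,0],0,255],
    [[-2,-1,0],0,255],
  ],
)

```text
time_s: 25.43
position: [456.6, -214.6, 99.5]
orientation: [-180.0, 0.0, -175.3]
ft_force: [-0.1, 1.4, -3.4]
finger_gap: 7.0
```

>>> servo_tool(
  increments=[
    [[38,14,0],0,255],
    [[33,13,0],0,255],
    [[26,12,0],0,255],
    [[18,9,0],0,255],
    [[11,5,0],0,255],
    [[5,2,0],0,255],
    [[0,0,0],0,255],
  ],
)

```text
time_s: 26.02
position: [589.3, -158.3, 99.1]
orientation: [-180.0, 0.0, -175.1]
ft_force: [1.0, -0.0, -2.6]
finger_gap: 6.5
```

```bash
python3 look.py 17
python3 - <<'E'
from h import *
t=np.load('t17.npy')
# cream tray near wall top line
for uv in [(372,150),(400,155),(420,157),(440,160),(460,162),(480,165)]:
    for dv in (-3,-1,1,3):
        p=depthpt('top',[(uv[0],uv[1]+dv)],t)[0]; print(uv[0],uv[1]+dv,p.round(0),end=' | ')
    print()
E
```

```text
[ 587.96328892 -158.6714759    98.82513557] -175.18723450443676 6.952008936353206 [-0.58664903 -0.10083781 -3.56261051] [ 0.1224111   0.00250657 -0.00082546] 26.0667
372 147 [ 635. -115.  434.] | 372 149 [ 628. -114.  443.] | 372 151 [ 622. -113.  450.] | 372 153 [ 616. -113.  455.] | 
400 152 [ 738. -245.   56.] | 400 154 [ 731. -245.   60.] | 400 156 [ 618. -172.  434.] | 400 158 [ 610. -169.  447.] | 
420 154 [ 748. -316.    7.] | 420 156 [ 728. -304.   55.] | 420 158 [ 737. -317.    1.] | 420 160 [ 732. -318.   -2.] | 
440 157 [ 742. -378.    4.] | 440 159 [ 721. -363.   58.] | 440 161 [ 716. -364.   52.] | 440 163 [ 724. -379.   -0.] | 
460 159 [ 737. -440.    7.] | 460 161 [ 732. -440.    4.] | 460 163 [ 712. -423.   55.] | 460 165 [ 720. -441.    1.] | 
480 162 [ 731. -504.    2.] | 480 164 [ 723. -501.    9.] | 480 166 [ 704. -483.   56.] | 480 168 [ 698. -482.   56.] |
```

View pics/w17.png

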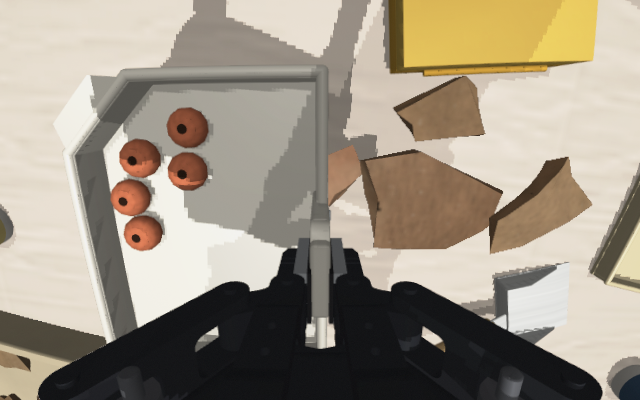

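View pics/t17.png

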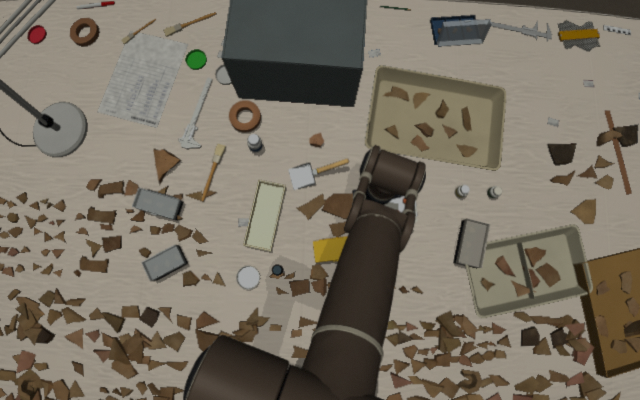

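>>> servo_tool(
  increments=[
    [[4,-4,0],0,255],
    [[8,-8,0],-1,255],
    [[10,-12,0],-2,255],
    [[12,-15,0],-2.5,255],
    [[12,-15,0],-3,255],
    [[12,-15,0],-3,255],
    [[12,-15,0],-3,255],
    [[11,-12,0],-3,255],
    [[9,-9,0],-3,255],
    [[7,-7,0],-2.5,255],
  ],
)

```text
time_s: 26.95
position: [686.1, -273.8, 99.3]
orientation: [-180.0, 0.1, 161.5]
ft_force: [-0.4, -0.2, -3.5]
finger_gap: 6.8
```

>>> servo_tool(
  increments=[
    [[5,-4,0],-1.5,255],
    [[3,-2,0],-0.5,255],
    [[1,-1,0],0,255],
    [[0,0,0],0,255],
  ],
)

```text
time_s: 27.28
position: [694.2, -278.1, 99.1]
orientation: [180.0, -0.0, 159.8]
ft_force: [-0.0, -0.0, -2.1]
finger_gap: 6.5
```

```bash
python3 look.py 18;python3 - <<'E'
from h import *
b,dd=env.capture('scene');cv2.imwrite('pics/s18.png',cv2.resize(b[130:330,330:600,::-1],None,fx=2.8,fy=2.8,interpolation=cv2.INTER_CUBIC))
E
```

```text
[ 694.00170986 -277.70916257   99.06043985] 159.77664177527313 6.596287837789259 [-0.79538396  0.56417342 -3.31470078] [ 0.06010149 -0.08354406  0.0404021 ] 27.3333
```

View pics/w18.png

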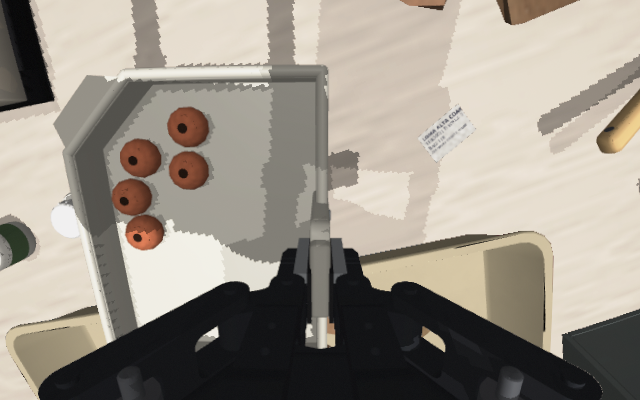

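View pics/s18.png

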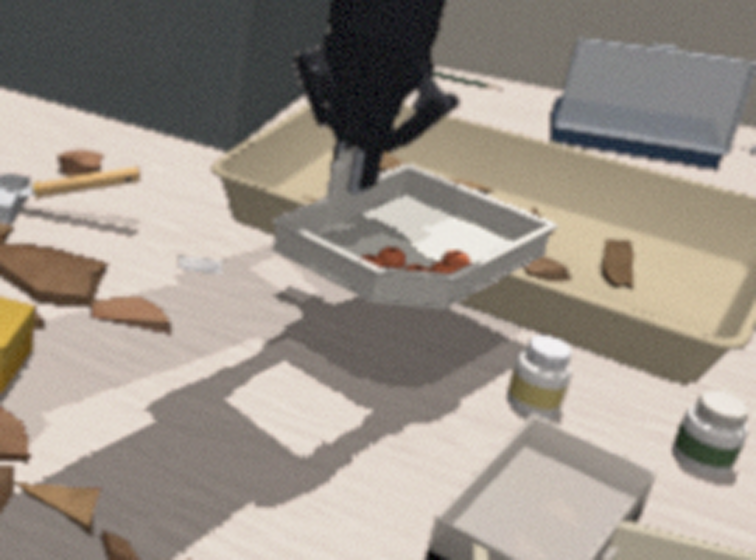

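View pics/t18.png

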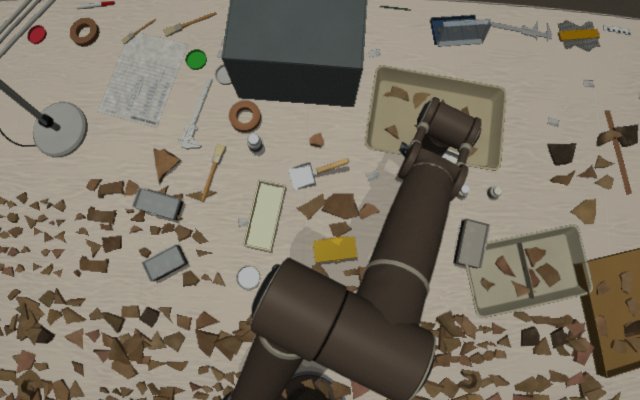

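Run:
```python
from h import *
z=np.load('w18.npz');T=z['T'];d=z['d']
g=T[:2,3];y=np.radians(-20.2);ex=np.array([np.cos(y),np.sin(y)]);ey=np.array([-ex[1],ex[0]])
for n,uv in dict(wall1=(400,256),wall2=(460,245),wall0=(372,262),cap=(65,215),cap2=(58,208),rimcorner=(68,152),wl=(60,325)).items():
    p=wdepth(T,[uv],d)[0];print(n,p.round(1),'rel grip',((p[:2]-g)@ex).round(1),((p[:2]-g)@ey).round(1))
```

```text
wall1 [ 733.  -237.5   52.7] rel grip 22.4 51.5
wall2 [ 738.3 -199.1   54.4] rel grip 14.1 89.4
wall0 [ 730.9 -255.9   52.2] rel grip 26.8 33.6
cap [ 631.8 -435.5   48.9] rel grip -4.2 -169.2
cap2 [ 625.9 -437.4   49. ] rel grip -9.1 -173.1
rimcorner [ 604.8 -370.1   98.3] rel grip -52.2 -117.2
wl [ 702.9 -485.1   53.7] rel grip 79.7 -191.2
```

>>> servo_tool(
  increments=[
    [[0,0,-5],0,255],
    [[0,0,-5],0,255],
    [[0,0,-3],0,255],
    [[0,0,-2],0,255],
    [[0,0,-2],0,255],
    [[0,0,-2],0,255],
    [[0,0,-1],0,255],
  ],
  newtons=40,
)

```text
time_s: 28.02
position: [696.1, -278.7, 82.6]
orientation: [-180.0, 0.2, 159.8]
ft_force: [-3.1, 1.4, 8.9]
finger_gap: 6.5
```

>>> servo_tool(
  increments=[
    [[0,0,-1.5],0,255],
    [[0,0,-1.5],0,255],
    [[0,0,-1.5],0,255],
    [[0,0,-1.5],0,255],
    [[0,0,0],0,255],
  ],
)

```text
time_s: 28.43
position: [698.8, -280.2, 82.1]
orientation: [-179.9, 0.6, 159.8]
ft_force: [-4.4, 1.7, 19.4]
finger_gap: 6.8
```

```bash
cat > tilt.py <<'E'
import sys
from h import *
z=np.load(f'w{sys.argv[1]}.npz');T=z['T'];d=z['d']
uv=[(u,v) for u in range(130,310,8) for v in range(85,230,8)]
P=wdepth(T,uv,d);P=P[np.array([d[v,u]>0 for u,v in uv])]
best=None;rng=np.random.default_rng(0)
for _ in range(300):
    i=rng.choice(len(P),3,replace=False);n=np.cross(P[i[1]]-P[i[0]],P[i[2]]-P[i[0]])
    if np.linalg.norm(n)<100: continue
    n/=np.linalg.norm(n);m=abs((P-P[i[0]])@n)<2
    if best is None or m.sum()>best.sum(): best=m
Q=P[best];c=Q.mean(0);n=np.linalg.svd(Q-c)[2][2];n*=np.sign(n[2])
y=np.arctan2(T[1,0],T[0,0])+np.pi;ex=np.array([np.cos(y),np.sin(y),0]);ey=np.array([-np.sin(y),np.cos(y),0])
print('inliers',best.sum(),len(P),'tilt',np.degrees(np.arccos(n[2])).round(1),'along x (neg x down +)',np.degrees(np.arctan2(-n@ex,n[2])).round(1),'y (neg y down +)',np.degrees(np.arctan2(-n@ey,n[2])).round(1),'floor at',c.round(0))
E
python3 look.py 19; python3 tilt.py 18; python3 tilt.py 19
```

```text
[ 698.78717776 -280.18723153   82.13791715] 159.7631823850692 6.712683325100888 [-5.31971524  3.00674991 19.85861913] [ 0.13788241  0.35154475 -0.11121193] 28.4833
inliers 347 436 tilt 0.2 along x (neg x down +) -0.1 y (neg y down +) 0.1 floor at [ 636. -306.   74.]
inliers 347 437 tilt 0.9 along x (neg x down +) 0.9 y (neg y down +) -0.2 floor at [ 641. -309.   56.]
```

View pics/w19.png

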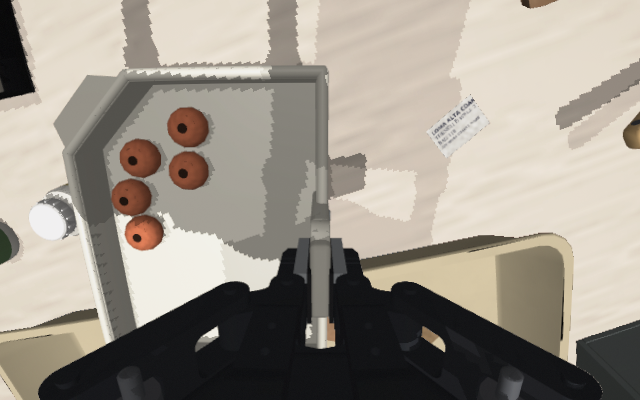

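>>> servo_tool(
  increments=[
    [[0,0,0],0,255],
    [[0,0,0],0,255],
    [[0,0,0],0,255],
    [[0,0,0],0,255],
  ],
  newtons=20,
)

```text
time_s: 28.87
position: [698.8, -280.2, 82.2]
orientation: [-179.9, 0.6, 159.8]
ft_force: [-5.8, 1.2, 20.1]
finger_gap: 7.3
```

```bash
python3 look.py 20; python3 tilt.py 20
```

```text
[ 698.7810927  -280.17538779   82.15553395] 159.76242049018666 6.5752456478549135 [-5.23422482  1.71134425 18.46381719] [ 0.06125542  0.34586342 -0.10606469] 28.9167
inliers 346 436 tilt 0.8 along x (neg x down +) 0.8 y (neg y down +) -0.2 floor at [ 641. -308.   56.]
```

Run:
```python
from h import *
t=np.load('top0.npy')
for c in (240,260,280,300,320,340,355):
    prev=None
    for v in range(110,70,-1):
        p=depthpt('top',[(c,v)],t)[0]
        if p[2]>160: print(c,v,p.round(0)); break
for uv in [(318,150),(316,142),(254,143)]: print(depthpt('top',[uv],t)[0].round(0))
```

```text
240 77 [908. 214. 162.]
260 107 [ 377.   -7. 1281.]
280 80 [901. 103. 164.]
300 80 [902.  48. 164.]
320 82 [897.  -7. 166.]
340 83 [895. -61. 167.]
355 85 [ 891. -102.  166.]
[752.  -7.   2.]
[772.  -0.  16.]
[746. 177.  75.]
```

>>> servo_tool(
  increments=[
    [[0,0,10],0,255],
    [[0,0,14],0,255],
    [[3,5,18],0,255],
    [[6,10,18],0,255],
    [[9,15,18],0,255],
    [[11,20,18],0,255],
    [[12,24,16],0,255],
    [[13,26,14],0,255],
    [[13,26,12],0,255],
    [[13,26,8],0,255],
  ],
  newtons=60,
)

```text
time_s: 29.8
position: [775.2, -124.8, 220.8]
orientation: [180.0, 0.1, 159.7]
ft_force: [1.2, -0.0, -3.1]
finger_gap: 6.6
```

>>> servo_tool(
  increments=[
    [[12,24,6],0,255],
    [[11,20,4],0,255],
    [[10,16,3],0,255],
    [[9,12,0],0,255],
    [[7,9,0],0,255],
    [[5,7,0],0,255],
    [[4,4,0],0,255],
    [[3,3,0],0,255],
    [[1,1,0],0,255],
    [[0,0,0],0,255],
  ],
)

```text
time_s: 30.63
position: [825.5, -29.9, 227.5]
orientation: [-179.4, -1.7, 159.6]
ft_force: [-21.5, 1.2, 0.8]
finger_gap: 6.8
```

```bash
python3 look.py 21; python3 tilt.py 21
python3 - <<'E'
from h import *
z=np.load('w21.npz');T=z['T'];d=z['d']
b,dd=env.capture('scene');cv2.imwrite('pics/s21.png',b[:,:,::-1])
E
```

```text
[825.47721886 -29.91931924 227.51465607] 159.62646333684964 6.2062078158985 [-21.44978726   0.12149385   0.63571599] [ 0.16518943  3.53522228 -0.4880409 ] 30.6833
inliers 352 436 tilt 3.0 along x (neg x down +) -2.9 y (neg y down +) -0.7 floor at [766. -59. 205.]
```

View pics/w21.png

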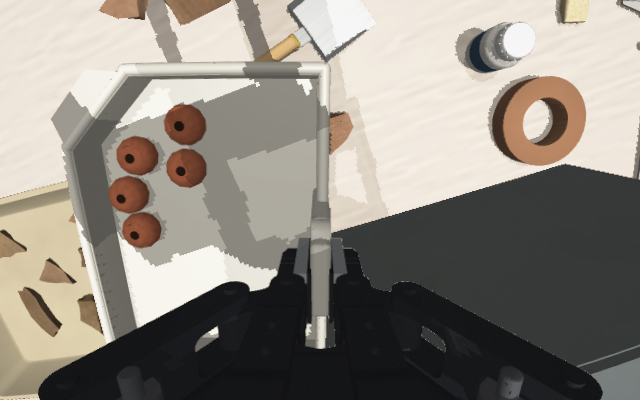

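View pics/s21.png

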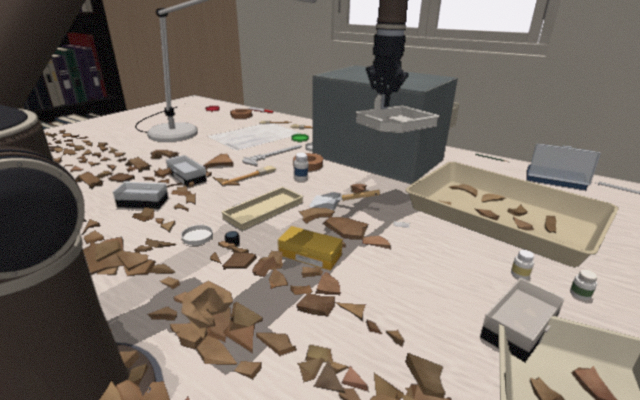

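Run:
```python
from h import *
z=np.load('w21.npz');T=z['T'];d=z['d']
print(wdepth(T,[(340,238),(400,220),(500,190),(560,170),(500,250),(600,250),(560,300),(620,180)],d).round(0))
s=env.sense();print(s['joints'],s['effort'],s['ft_force'],s['torque'])
t=np.load('t21.npy')
for uv in [(240,60),(300,40),(300,60),(300,75),(340,60)]: print(uv,depthpt('top',[uv],t)[0].round(0))
```

```text
[[818. -17. 231.]
 [899.  36.  30.]
 [904. 152.  29.]
 [909. 226.  23.]
 [900.  86. 151.]
 [904. 137. 185.]
 [901.  84. 219.]
 [909. 234.  95.]]
[-5.06801502e+00  4.20575556e+01  5.79550296e+01 -6.32062387e-02
  8.17920133e+01 -7.46919811e+01] [  0.37877267 -61.31821632 -38.57344508   0.14996169  -6.47343144
  -0.48710642] [-21.12052638   0.82461971   0.49497329] [ 0.1511349   3.54914208 -0.49916127]
(240, 60) [907. 197. 262.]
(300, 40) [794.  31. 560.]
(300, 60) [750.  29. 569.]
(300, 75) [701.  26. 610.]
(340, 60) [802. -46. 475.]
```

View pics/t21.png

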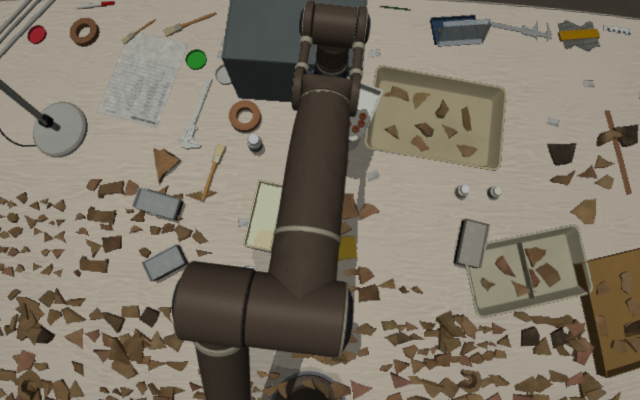

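>>> servo_tool(
  increments=[
    [[-15,0,0],0,255],
    [[-20,0,0],0,255],
    [[-10,0,0],0,255],
    [[0,0,0],0,255],
  ],
)

```text
time_s: 31.12
position: [789.0, -30.3, 231.5]
orientation: [-179.9, -0.2, 159.7]
ft_force: [-0.5, 0.1, -2.4]
finger_gap: 6.5
```

Run:
```python
from h import *
t=np.load('top0.npy')
for c in (250,300,350):
    print([depthpt('top',[(c,v)],t)[0].round(0).tolist() for v in range(100,4,-8)])
s=env.sense();print(s['position'],s['ft_force'],s['time_s'],s['joints'])
```

```text
[[907.0, 209.0, 1.0], [909.0, 201.0, 58.0], [906.0, 192.0, 122.0], [906.0, 184.0, 174.0], [906.0, 178.0, 220.0], [906.0, 171.0, 264.0], [927.0, 172.0, 267.0], [949.0, 174.0, 268.0], [972.0, 175.0, 268.0], [995.0, 177.0, 268.0], [1018.0, 178.0, 268.0], [1041.0, 180.0, 269.0]]
[[900.0, 52.0, 30.0], [901.0, 50.0, 87.0], [900.0, 49.0, 142.0], [899.0, 47.0, 196.0], [899.0, 45.0, 242.0], [908.0, 45.0, 267.0], [928.0, 46.0, 270.0], [952.0, 47.0, 269.0], [975.0, 48.0, 268.0], [1000.0, 49.0, 264.0], [1022.0, 49.0, 266.0], [1044.0, 50.0, 269.0]]
[[892.0, -97.0, 59.0], [892.0, -93.0, 117.0], [894.0, -89.0, 166.0], [891.0, -85.0, 220.0], [894.0, -81.0, 260.0], [909.0, -80.0, 273.0], [377.0, -7.0, 1281.0], [955.0, -80.0, 270.0], [979.0, -80.0, 269.0], [1002.0, -80.0, 270.0], [1024.0, -79.0, 271.0], [1050.0, -79.0, 267.0]]
[788.99545206 -30.30515265 231.46819002] [-0.47597415  0.07988777 -2.39654493] 31.1167 [-5.35180917e+00  3.62500431e+01  6.67704258e+01 -1.53157832e-02
  7.72013121e+01 -7.50687397e+01]
```

>>> servo_tool(
  increments=[
    [[0,0,8],0,255],
    [[0,0,14],0,255],
    [[0,0,18],0,255],
    [[0,0,18],0,255],
    [[0,0,14],0,255],
    [[3,0,10],0,255],
    [[7,0,5],0,255],
    [[11,0,0],0,255],
    [[12,0,0],0,255],
    [[8,0,0],0,255],
  ],
)

```text
time_s: 31.95
position: [833.8, -29.9, 319.9]
orientation: [180.0, 0.1, 159.8]
ft_force: [-0.5, -0.4, -3.8]
finger_gap: 6.5
```

>>> servo_tool(
  increments=[
    [[4,0,-3],0,255],
    [[2,0,-4],0,255],
    [[0,0,-4],0,255],
    [[0,0,0],0,255],
  ],
  newtons=20,
)

```text
time_s: 32.28
position: [837.5, -29.8, 306.0]
orientation: [-179.9, -0.2, 159.8]
ft_force: [0.2, -0.1, -3.6]
finger_gap: 6.5
```

>>> servo_tool(
  increments=[
    [[0,0,-5],0,255],
    [[0,0,-5],0,255],
    [[0,0,-3],0,255],
    [[0,0,-3],0,255],
    [[0,0,-2],0,255],
    [[0,0,-2],0,255],
    [[0,0,0],0,255],
  ],
)

```text
time_s: 32.87
position: [839.7, -30.1, 294.5]
orientation: [179.9, 0.5, 159.8]
ft_force: [-3.0, 0.3, 8.5]
finger_gap: 6.3
```

```bash
python3 look.py 22; python3 tilt.py 22
```

```text
[839.7670754  -30.10987439 294.62647464] 159.75611234048742 6.394740006654628 [-2.16766427  1.58612429  7.46455627] [-0.06684698 -0.0812532  -0.13793752] 32.9167
inliers 353 436 tilt 1.1 along x (neg x down +) 1.1 y (neg y down +) 0.1 floor at [782. -59. 268.]
```

View pics/w22.png

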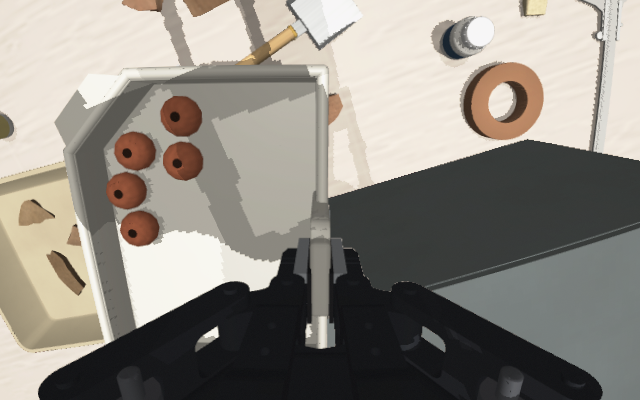

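>>> servo_tool(
  increments=[
    [[0,0,-2],0,255],
    [[0,0,-2],0,255],
    [[0,0,-2],0,255],
    [[0,0,-2],0,255],
    [[0,0,0],0,255],
  ],
)

```text
time_s: 33.38
position: [839.3, -29.8, 285.8]
orientation: [179.9, 0.4, 159.8]
ft_force: [-3.1, 0.9, 7.0]
finger_gap: 6.4
```

>>> servo_tool(
  increments=[
    [[0,0,-3],0,255],
    [[0,0,-3],0,255],
    [[0,0,-3],0,255],
    [[0,0,-3],0,255],
    [[0,0,0],0,255],
  ],
)

```text
time_s: 33.8
position: [838.7, -29.6, 273.0]
orientation: [179.9, 0.2, 159.8]
ft_force: [-3.6, 1.2, 6.6]
finger_gap: 6.7
```

```bash
python3 look.py 23; python3 tilt.py 23
```

```text
[838.81820227 -29.72014648 273.08296096] 159.76535255502762 6.5533841186303805 [-4.2074383   0.42591047  5.777576  ] [ 0.06599769  0.22494614 -0.04657596] 33.85
inliers 223 435 tilt 21.6 along x (neg x down +) 21.6 y (neg y down +) 0.4 floor at [797. -63. 236.]
```

View pics/w23.png

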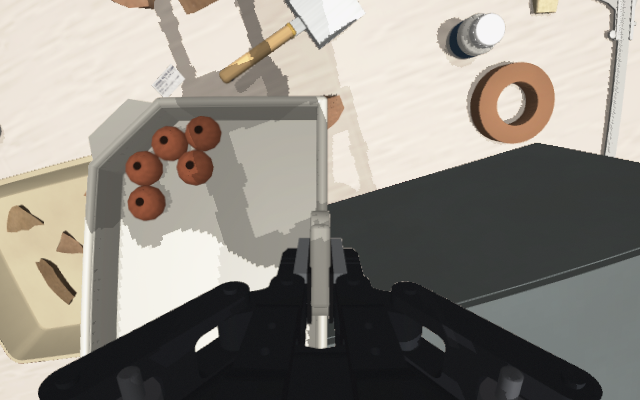

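>>> servo_tool(
  increments=[
    [[0,0,-2],0,255],
    [[0,0,-2],0,255],
    [[0,0,-2],0,255],
    [[0,0,-1],0,255],
    [[0,0,0],0,255],
  ],
)

```text
time_s: 34.32
position: [838.3, -29.7, 266.6]
orientation: [180.0, 0.2, 159.8]
ft_force: [-5.7, 1.4, 6.8]
finger_gap: 6.7
```

>>> servo_tool(
  increments=[
    [[0,0,0],0,255],
    [[0,0,0],0,255],
    [[0,0,3],0,255],
    [[-1,0,6],0,255],
    [[-3,0,8],0,255],
    [[-5,0,8],0,255],
    [[-8,0,6],0,255],
    [[-11,0,4],0,255],
    [[-13,-3,0],0,255],
    [[-14,-6,0],0,255],
  ],
  newtons=100,
)

```text
time_s: 35.15
position: [782.8, -38.1, 297.3]
orientation: [180.0, 0.1, 159.8]
ft_force: [-0.7, 0.1, -2.5]
finger_gap: 6.9
```

```bash
python3 look.py 24; python3 tilt.py 24
```

```text
[779.71348956 -40.13058335 297.18050017] 159.73141441656355 6.793441530436978 [-2.17575157 -0.78517058 -2.56664804] [ 0.08827506  0.1995222  -0.02340802] 35.2
inliers 207 436 tilt 27.1 along x (neg x down +) 27.0 y (neg y down +) 0.4 floor at [743. -76. 257.]
```

View pics/w24.png

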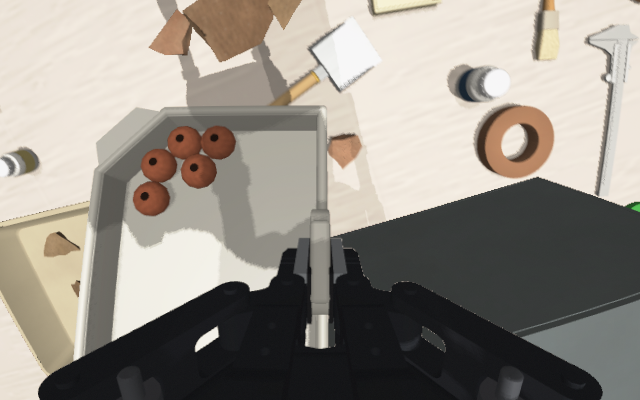

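>>> servo_tool(
  increments=[
    [[-13,-8,0],0,255],
    [[-12,-9,-4],0,255],
    [[-12,-9,-8],0,255],
    [[-12,-9,-11],0,255],
    [[-12,-9,-13],0,255],
    [[-12,-9,-14],0,255],
    [[-12,-9,-14],0,255],
    [[-12,-9,-14],0,255],
    [[-12,-9,-14],0,255],
    [[-12,-9,-13],0,255],
  ],
)

```text
time_s: 36.08
position: [662.1, -128.1, 190.9]
orientation: [180.0, 0.0, 159.8]
ft_force: [0.3, -0.2, -2.4]
finger_gap: 6.7
```

>>> servo_tool(
  increments=[
    [[-11,-9,-11],0,255],
    [[-10,-8,-8],0,255],
    [[-8,-6,-6],0,255],
    [[-6,-4,-4],0,255],
    [[-4,-2,-2],0,255],
    [[-2,-1,-1],0,255],
    [[0,0,0],0,255],
    [[0,0,0],0,255],
  ],
)

```text
time_s: 36.75
position: [622.3, -157.7, 160.0]
orientation: [180.0, 0.1, 159.8]
ft_force: [-0.1, -0.1, -3.4]
finger_gap: 7.0
```

```bash
python3 look.py 25; python3 tilt.py 25
python3 - <<'E'
from h import *
z=np.load('w25.npz');T=z['T'];d=z['d'];im=z['im']
b,dd=env.capture('scene');cv2.imwrite('pics/s25.png',b[:,:,::-1])
E
```

```text
[ 622.36911472 -157.69171176  160.09185127] 159.78274928964103 6.805967362649237 [-0.32728061  0.72118648 -1.84092801] [ 0.09165599 -0.06900512 -0.01186563] 36.8
inliers 206 434 tilt 26.9 along x (neg x down +) 26.9 y (neg y down +) 0.2 floor at [ 584. -197.  121.]
```

View pics/w25.png

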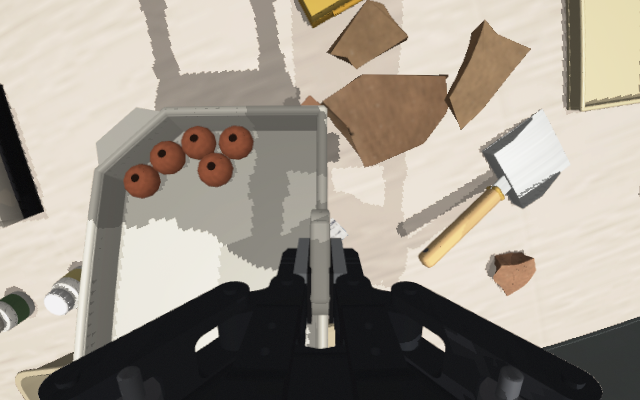

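View pics/s25.png

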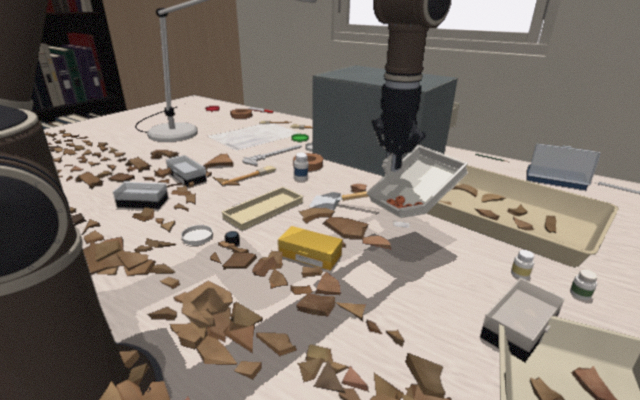

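View pics/t25.png

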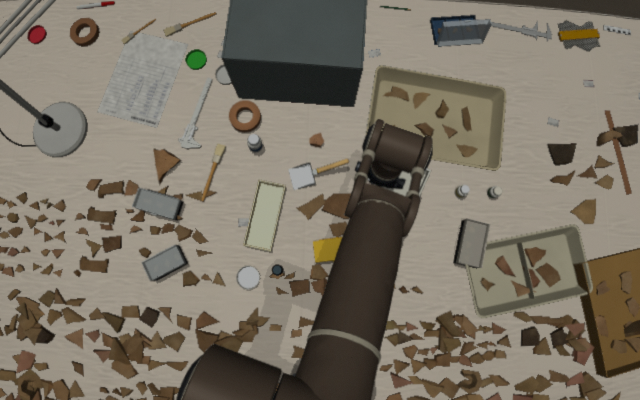

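```bash
cat > dist.py <<'E'
import sys
from h import *
z=np.load(f'w{sys.argv[1]}.npz');T=z['T'];d=z['d'];im=z['im']
hsv=cv2.cvtColor(im,cv2.COLOR_RGB2HSV)
y=np.arctan2(T[1,0],T[0,0])+np.pi;th=np.radians(27)
Rm=Ro.from_euler('ZY',[y,-th]).as_matrix()
if Rm[2,0]<0: print('sign!')
G=T[:3,3]+[0,0,19]
# corner rim check: rim ends of cut wall at z 26
for n,uv in dict(rimA=(96,172),rimB=(165,110),rimC=(322,110)).items():
    print(n,(Rm.T@(wdepth(T,[uv],d)[0]-G)+[4,59,47]).round(1))
for uv in eval(sys.argv[2]):
    p=Rm.T@(wdepth(T,[uv],d)[0]-G)+[4,59,47]
    c=np.array([p[0],p[1],12]);print(uv,p.round(1),'dist',np.linalg.norm(c-[-61,-41,10.5]).round(1))
E
python3 dist.py 25 "[(142,181),(167,157),(198,142),(236,142),(214,169)]"
```

```text
rimA [-48.5 -60.7  29. ]
rimB [-83.  -25.6  29.7]
rimC [-82.3  59.8  29.2]
(142, 181) [-45.6 -39.6  20. ] dist 15.5
(167, 157) [-59.5 -26.8  19.7] dist 14.4
(198, 142) [-67.5  -9.1  21.4] dist 32.6
(236, 142) [-67.9  11.9  19.9] dist 53.3
(214, 169) [-52.1   0.7  20.4] dist 42.6
```

>>> servo_tool(
  increments=[
    [[0,0,0],0,255],
    [[0,0,0],0,255],
    [[0,0,0],0,255],
    [[0,0,0],0,255],
  ],
)

```text
time_s: 37.23
position: [621.5, -157.8, 159.3]
orientation: [180.0, 0.0, 159.8]
ft_force: [-0.9, -0.2, -2.5]
finger_gap: 6.8
```

```bash
python3 look.py 26; python3 tilt.py 26;python3 dist.py 26 "[(142,181),(167,157),(198,142),(236,142),(214,169)]"
python3 - <<'E'
from h import *
z=np.load('w26.npz');print('pan',wdepth(z['T'],[(525,150),(545,160),(530,175),(540,130)],z['d']).round(1))
a=cv2.imread('pics/top0.png').astype(int);b=cv2.imread('pics/t26.png').astype(int)
D=abs(a-b).sum(2)
for n,(u,v) in dict(glue=(254,143),brush=(213,172),loupe=(278,270),dish=(248,277),sherd=(316,140),case=(328,249)).items(): print(n,D[v-9:v+10,u-9:u+10].mean().round(1))
E
```

```text
[ 621.42452619 -157.83308538  159.24638166] 159.76401420723568 6.741076514699052 [-0.14159918 -0.32317992 -2.29386913] [ 1.82303372e-01 -9.03459481e-03  9.41031099e-05] 37.2833
inliers 207 437 tilt 27.0 along x (neg x down +) 27.0 y (neg y down +) 0.2 floor at [ 583. -198.  120.]
rimA [-48.2 -60.1  29.8]
rimB [-83.  -25.7  29.8]
rimC [-81.4  59.8  31.2]
(142, 181) [-45.4 -39.1  20.9] dist 15.8
(167, 157) [-59.3 -26.6  20.2] dist 14.6
(198, 142) [-67.9  -9.5  20.4] dist 32.2
(236, 142) [-67.7  12.   20.4] dist 53.4
(214, 169) [-52.4   0.3  19.6] dist 42.3
pan [[ 6.585e+02  3.750e+01  2.000e+00]
 [ 6.756e+02  5.600e+01  6.000e-01]
 [ 6.849e+02  3.820e+01  1.300e+00]
 [ 6.453e+02  5.670e+01 -2.000e-01]]
glue 37.9
brush 42.2
loupe 11.3
dish 51.3
sherd 38.3
case 19.0
```

Run:
```python
from h import *
a=cv2.imread('pics/top0.png');b=cv2.imread('pics/t26.png')
g=lambda x:cv2.cvtColor(x,cv2.COLOR_BGR2GRAY)
for n,(u,v) in dict(glue=(254,143),brush=(213,172),dish=(248,277),sherd=(316,140),case=(328,249),loupe=(278,270)).items():
    t=g(a)[v-12:v+13,u-12:u+13];r=cv2.matchTemplate(g(b)[v-22:v+23,u-22:u+23],t,cv2.TM_CCOEFF_NORMED);m=cv2.minMaxLoc(r);print(n,round(m[1],2),m[3][0]-10,m[3][1]-10)
print(env.job_done())
```

```text
glue 1.0 0 0
brush 1.0 0 0
dish 1.0 0 0
sherd 1.0 0 0
case 0.73 -5 1
loupe 0.98 0 0
the job is handed in; nothing more can be done
None
```

I handed the job in at about 37 s, with the robot holding the tilted tray and all five beads in the pouring corner. The system gave no verdict.

- **Scooping:** I took all three beads out of the drying tray in one push. They came off the scoop in the sorting tray, two as I lifted it and the last with a quick back-and-forth jerk. The scoop is back where it started.
- **Tilting:** The gripper can only turn about the vertical. So I lifted the tray by its tab, jerked it to drive the beads towards the corner, then pressed its far edge down on the big dark box so it tipped in the grip.

**Last checks:**

| Check | Measured | Needed |
|---|---|---|
| Tray tilt | 27° | 15–57° |
| Farthest bead from the corner wall | 53 mm | under 65 mm |
| Other four beads | 15–42 mm | under 65 mm |
| Pouring corner height (estimated from the gripper position) | about 117 mm | over 60 mm |
| Tray's lowest edge (same estimate) | about 100 mm | about 100 mm |
| Scoop's pan floor (top face) | 0–2 mm above the table | flat |

- **Grip:** I set it to 100 N, and two looks half a second apart showed no slipping.
- **Bystanders:** The bottle, brush, dish, sherd and loupe show no shift in the overhead picture. For the yellow case, the automatic match was poor and suggested a 5-pixel shift (about 12–14 mm, under the 20 mm limit). The arm partly covers it there, and by eye it looks unmoved in the other camera's view.

**What did not go as planned:**
- I misjudged the box's height at first, and the tray pressed against its front with about 21 N before I backed off.
- A first try at tilting the tray on the big cream tray's rim did not make it turn in the grip.
- The beads spread a little along the near wall while I carried the tilted tray.

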